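# Take a gloss reading of the glazed test tile in the round window

## Task

Take the gloss reader wand from its dock, aim it squarely at the middle of the tile in the round window of the sloping rest, press until its sprung nose is pushed in about half-way, and hold it still there for two seconds. Do not push hard on the rest; then set the wand back in its dock, hanging upright by its collar in the fork as it was, without dropping it. Leave the square-window rest and everything else around it alone.

Things in the scene. Friction and masses are not known exactly. Their poses are not given: they have to be found in the camera images.
- wand_grip (a point): centre of the square grip (26 x 26 mm, 70 mm long) on top of the gloss reader, a 0.12-0.25 kg wand hung upright in the dock. z runs along the wand away from its nose, x and y square to the grip's flats. Below the grip: round collar 52 mm across, 6 mm thick, its underside 41 mm below this point; then a round stem 24 mm across, 62 mm long, with a steel nose at its end
- nose_tip (a point): end of the wand's steel nose, on the wand's axis, 127 mm from the grip's centre when fully out; axes as the wand's. The nose is a flat-ended pin 12 mm across that stands 24 mm out of the stem
- nose (a joint): how far the sprung nose is pushed into the wand, in m: 0 fully out, 0.010 at its stop. It starts to give at about 1.6 N and takes about 5.6 N at half-way (0.005) and 9.6 N at the stop
- dock_seat (a point): dock (fixed), 130 mm above the table: point on the hanging wand's axis, level with the fork's top, where the collar's underside rests. z up, x towards the post. Two level prongs along x, 16 mm wide, 12 thick, 34 mm apart, open above and at the -x end; the post, 40 mm off on the +x side, is no higher than the fork. Foot 110 x 100 mm
- round_rest_aim (a point): centre of the rim of the ROUND window of a sloping wooden tile rest (fixed, 75 mm up). z points squarely out, 35 degrees from vertical, x up the slope, y level. Rim: wooden ring 42 mm inside, 58 outside, on a 90 mm square board. The white tile in it is parallel to the rim, 2 to 18 mm below it: this depth differs each time and is not given, feel for it. It does not give way
- square_rest_aim (a point): the same point of the other tile rest, alike but with a SQUARE window (42 mm inside, 58 mm outside). It is not to be touched
- kiln_post: cream kiln post, upright cylinder 38 mm across and 75 mm high on the table; origin under its foot. Bystander
- test_cup: small white open cup, 68 mm across and 65 mm high, on the table; origin under its foot. Bystander
- glaze_jar: glaze jar with steel lid, 64 mm across and 85 mm high, on the table; origin under its foot. Bystander
- dividers: steel dividers lying in the half-open drawer of the shelf, 120 mm long. Bystander
- boxwood_tool: boxwood modelling tool lying in the same drawer, 130 mm long. Bystander
Not all that is in view belongs to the job. Leave any green look-alike of the part that bears round_rest_aim alone.

How it is judged:
By the outcome, as a careful person would: the job done as asked, in the order asked, and still so for the second after the job is handed in, with the robot touching nothing.
It also fails if it takes over 70 s, if anything falls off the work surface, if the arm or the gripper's body presses on something with over 40 N, if the wrist force passes 120 N, or if a joint passes its speed limit or range.

## Robot

A 7-joint arm with a two-finger parallel gripper is mounted at the origin on the work surface. World frame = base frame: x ahead of the robot, y to its left, z up, the work surface at z = 0. Lengths are in m, angles in rad, forces in N, time in s.
With the tool pointing down it reaches from about 0.425 to 1.025 m from the base axis. Payload 9.4 kg.
Tool frame: the origin (TCP) lies on the centre line of the jaws, within the pads' length; the fingertips stand 11 mm ahead of it and the grasp point (between the pads) lies 8 mm behind it; z points along the fingers, y is the direction in which the jaws open and shut (so a half turn about z gives the same grasp; the last joint's range is limited). The gripper opens to 93 mm and grips with 3 to 60 N. Pads are 15 mm wide; open, the fingers measure 128 mm over their backs; the gripper's body (75 mm by 188 mm) begins 65 mm behind the grasp point.
Start: joints at [1.219, 0.599, -0.003, 1.599, 0.002, 0.943, -0.08], TCP at [0.197, -0.698, 0.23] pointing down, gripper open.
Joint ranges: [-2.57, 2.57], [-0.35, 1.97], [-1.29, 1.29], [0.11, 2.56], [-1.05, 4.19], [0.11, 1.86], [-2.63, 2.63]. Speed limits (rad/s): [2.22, 2.22, 3.01, 3.01, 3.14, 3.14, 3.14].

## Interface

Orientations are given as a 3x3 rotation matrix whose columns are the frame's x, y, z axes.
In Python, from plant import status, snapshot, ctrl gives the robot as it stands.
- The arm moves only by the tool carry_out, never from a script. Its argument "plan" is a list of rows, each an object with "travel": the shift along the tool's x, y, z in m, a list of three; "turn": the turn about the tool's z in units of 5 degrees (1.0 is 5 degrees). A call has 1 to 10 rows; each row is the pose to reach, as a shift and turn from the pose commanded when the call began, along the tool's axes at that moment; what a row does not reach only later rows make up. A row lasts 1/10 s, in which the tool goes at most 50 mm and 8.59 degrees, less where a joint would pass 70% of its speed; a pose out of reach is approached as far as the arm can. A call with a gripper value outside its range is refused whole. "gripper" is the opening, from 0 (shut) to 1 (fully open), set as the call begins (left out, the last holds). The fingers move at their own pace and stop on an object; "grip_force" is the grip in N (left out, the last holds). Time passes only in rows, so rows that repeat a pose let the fingers close. It gives the time, the measured TCP pose, the force and the opening at its end, in the units of the state.
- status.sense(): the state, without advancing time (a new reading comes with each control period).
- snapshot(name): name is "scene" or "top" or "wrist"; returns a dict with "frame" (384x512x3 uint8, blue, green, red), "mtx" (3x3 intrinsics, pixels), "k1" (the pictures are not rectified: a ray, as slopes to the right and down, at radius r is drawn at 1 + k1 r^2 times it, then the intrinsics apply), "rvec" (rotation vector, rad) and "tvec" (3), from world to camera coordinates, as OpenCV has them; the wrist camera has in their place "hand_eye" (4x4, takes a point from camera to tool coordinates, whose origin is the TCP and whose axes are the flange's). Camera axes: x right, y down, z forward; pixel columns grow to the right and rows downward; lengths in m; the calibration is good to about 2 mm. A picture is of the moment at which its call begins: read the wrist's pose just before it. There is no depth.
- ctrl.hand_in(): hands the job in, once; it reports no verdict.
The state is a dict: "time_s": time; "q": joint angles; "joint_vel": joint speeds; "joint_efforts": joint torques, N m; "tcp_pos": TCP position; "ee_rot": TCP orientation; "force": force on the tool from outside, world axes, zero at the start; "ft_torque": the same for the moment, N m; "width": finger opening in m.
Only numpy, scipy, OpenCV 4.12 (cv2) and the standard library are available. Lean on these libraries where they do the work, as an engineer would, in place of code of your own. Each camera call takes 0.05 s, during which the arm holds its last target.

## Working session

There is one attempt and no reset: what is moved stays moved. The work goes in short steps, Python scripts to look and compute and a tool call to move; the robot and the scene stay as the last step left them, time stands still between calls to the robot, and variables do not carry over. Pictures are saved under pics/ and viewed, and the job is handed in when it is done.

Besides the shell and the picture viewer there is one more tool, called after "Emit:" by a JSON object that holds its "api" and its "payload", one argument or row to a line. carry_out: Moves the arm, as the interface text tells. Its arguments: {"type":"object","properties":{"plan":{"type":"array","items":{"type":"object","properties":{"travel":{"type":"array","items":{"type":"number"}},"turn":{"type":"number"}}}},"gripper":{"type":"number"},"grip_force":{"type":"number"}},"required":["plan"]}

```bash
ls; mkdir -p pics
python3 - <<'E'
from plant import status, snapshot, ctrl
import cv2
s=status.sense()
for k,v in s.items(): print(k,v)
for n in ("scene","top","wrist"):
    d=snapshot(n); cv2.imwrite(f"pics/{n}0.png",d["frame"])
    print(n,{k:v for k,v in d.items() if k!="frame"})
E
```

```text
pics
time_s 0.0
q [ 1.21931465  0.60014248 -0.00252208  1.60013469  0.00178567  0.94290081
 -0.07979611]
joint_vel [-0.00031452 -0.00074258  0.00049146  0.00049687  0.00060938 -0.00063205
  0.00171341]
joint_efforts [ 1.29233547e-03 -7.65071726e+01  1.49759497e+00 -2.52348179e+01
 -5.24483377e-02  1.69915828e-02  1.63636264e-04]
tcp_pos [ 0.19656363 -0.69734797  0.228746  ]
ee_rot [[ 9.62474514e-01  2.71371494e-01 -5.67562917e-04]
 [ 2.71372048e-01 -9.62473390e-01  1.47799233e-03]
 [-1.45179219e-04 -1.57655066e-03 -9.99998747e-01]]
force [0.41356415 0.12751618 0.34773272]
ft_torque [-0.01894808  0.03827967  0.00737534]
width 0.09289034238146307
scene {'mtx': array([[385.04535652,   0.        , 261.0461598 ],
       [  0.        , 385.04535652, 199.51746298],
       [  0.        ,   0.        ,   1.        ]]), 'k1': -0.04728819662598542, 'rvec': array([ 0.82884453,  2.56926841, -1.07293859]), 'tvec': array([ 0.3087334 , -0.225092  ,  1.55109316])}
top {'mtx': array([[360.7981633 ,   0.        , 261.17623562],
       [  0.        , 360.7981633 , 192.87691039],
       [  0.        ,   0.        ,   1.        ]]), 'k1': -0.10004285959181107, 'rvec': array([ 2.05840823, -2.13749552,  0.26006676]), 'tvec': array([0.19239705, 0.53860207, 0.99869636])}
wrist {'mtx': array([[318.05361456,   0.        , 261.2538529 ],
       [  0.        , 318.05361456, 188.38418716],
       [  0.        ,   0.        ,   1.        ]]), 'k1': -0.08283818101708701, 'hand_eye': array([[ 1.72798283e-04, -9.61390084e-01, -2.75189166e-01,
         7.72304970e-02],
       [ 9.99999973e-01,  1.23976542e-04,  1.94805856e-04,
         5.07358896e-05],
       [-1.53167417e-04, -2.75189192e-01,  9.61390080e-01,
        -1.54861724e-01],
       [ 0.00000000e+00,  0.00000000e+00,  0.00000000e+00,
         1.00000000e+00]])}
```

View pics/scene0.png

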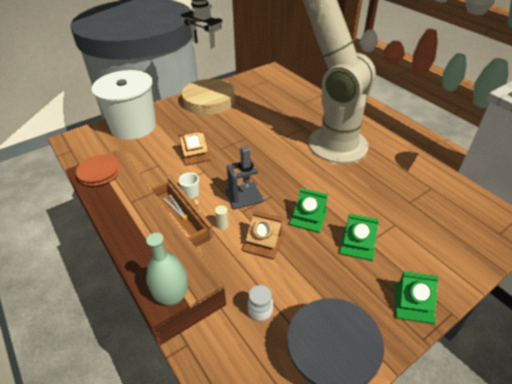

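View pics/top0.png

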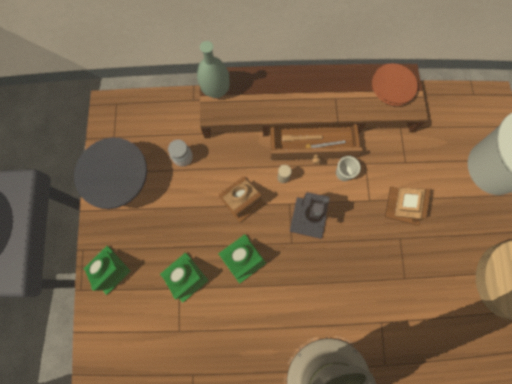

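View pics/wrist0.png

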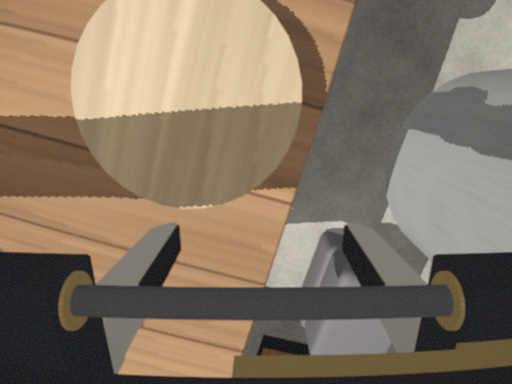

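The wooden rest with a round window is at top (241,195) / scene (263,232). The wooden square one is at top (410,203). There are three green look-alikes at top (104,268), (182,277) and (241,257). The dark dock with the wand is at top (313,210) / scene (245,180). Next I'll check these in enlarged crops.

```bash
cat > h.py <<'E'
import numpy as np, cv2
from plant import status, snapshot, ctrl
def cam(d):
    if "rvec" in d:
        R=cv2.Rodrigues(np.array(d["rvec"]))[0]; t=np.array(d["tvec"]).ravel()
    return R,t
def wristcam(d,s):
    T=np.eye(4);T[:3,:3]=s["ee_rot"];T[:3,3]=s["tcp_pos"]
    M=np.linalg.inv(T@np.array(d["hand_eye"])); return M[:3,:3],M[:3,3]
def dist(d): return np.array([d["k1"],0,0,0,0.])
def ray(d,R,t,px):
    u=cv2.undistortPoints(np.array(px,float).reshape(-1,1,2),d["mtx"],dist(d)).reshape(-1,2)
    dirs=np.c_[u,np.ones(len(u))]@R
    return -R.T@t, dirs
def onz(d,R,t,px,z):
    c,v=ray(d,R,t,px); return c+v*((z-c[2])/v[:,2])[:,None]
def proj(d,R,t,P):
    return cv2.projectPoints(np.array(P,float).reshape(-1,1,3),cv2.Rodrigues(R)[0],t,d["mtx"],dist(d))[0].reshape(-1,2)
def tri(obs):
    A=np.zeros((3,3));b=np.zeros(3)
    for c,v in obs:
        v=v/np.linalg.norm(v);Q=np.eye(3)-np.outer(v,v);A+=Q;b+=Q@c
    P=np.linalg.solve(A,b)
    return P,[np.linalg.norm((np.eye(3)-np.outer(v,v)/(v@v))@(P-c)) for c,v in obs]
E
python3 - <<'E'
import cv2
s=cv2.imread("pics/scene0.png");t=cv2.imread("pics/top0.png")
f=lambda im,x0,y0,x1,y1,k:cv2.resize(im[y0:y1,x0:x1],None,fx=k,fy=k,interpolation=cv2.INTER_CUBIC)
cv2.imwrite("pics/c_s.png",f(s,170,120,300,260,4))
cv2.imwrite("pics/c_t.png",f(t,210,140,350,250,5))
E
```

```text
(no output)
```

View pics/c_s.png

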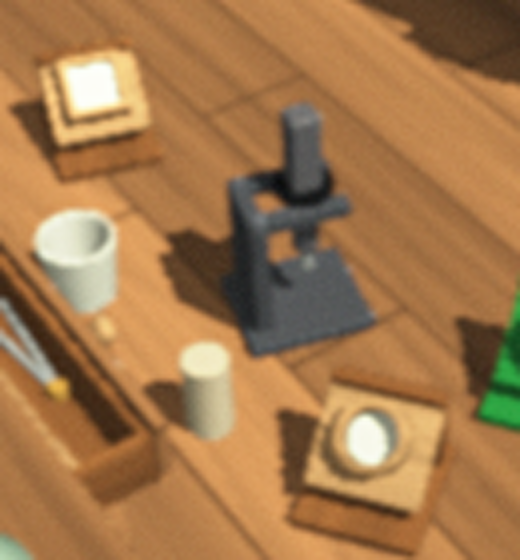

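View pics/c_t.png

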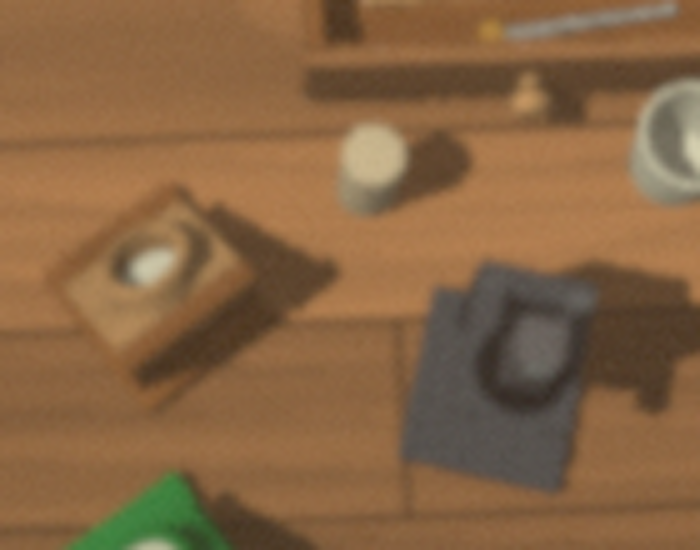

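Run:
```python
from h import *
import pickle
ds=snapshot("scene");dt=snapshot("top")
pickle.dump((ds,dt),open("st.pkl","wb"))
Rs,ts=cam(ds);Rt,tt=cam(dt)
f=lambda x,y,ox,oy,k:(ox+(x+.5)/k-.5,oy+(y+.5)/k-.5)
S=lambda x,y:f(x,y,170,120,4); T=lambda x,y:f(x,y,210,140,5)
def two(a,b):
    c1,v1=ray(ds,Rs,ts,[S(*a)]);c2,v2=ray(dt,Rt,tt,[T(*b)])
    return tri([(c1,v1[0]),(c2,v2[0])])
print("grip top",two((302,112),(543,335)))
print("rim",two((370,440),(155,260)))
print("post",two((205,358),(375,155)))
print("grip top z.206",onz(ds,Rs,ts,[S(302,112)],.206),onz(dt,Rt,tt,[T(543,335)],.206))
print("rim z.08",onz(ds,Rs,ts,[S(370,440)],.08),onz(dt,Rt,tt,[T(155,260)],.08))
print("rest base corners", onz(dt,Rt,tt,[T(45,275),T(175,185),T(255,270),T(125,365),T(150,410)],.04))
print("foot corners (top)",onz(dt,Rt,tt,[T(402,457),T(557,493),T(435,290),T(598,285)],.012))
print("foot corners (scene)",onz(ds,Rs,ts,[S(255,352),S(373,320),S(345,252),S(225,290)],.012))
print("shelf front, drawer", onz(dt,Rt,tt,[T(310,90)],.03))
```

```text
grip top (array([0.46784318, 0.03322741, 0.20765798]), [np.float64(0.002456006708588845), np.float64(0.0024560067085889147)])
rim (array([0.54918142, 0.23467895, 0.06455115]), [np.float64(0.0032076162559647047), np.float64(0.0032076162559647125)])
post (array([0.60736496, 0.10097375, 0.07436535]), [np.float64(0.0012610411644784821), np.float64(0.0012610411644784947)])
grip top z.206 [[0.46539264 0.03372449 0.206     ]] [[0.46999729 0.03117847 0.206     ]]
rim z.08 [[0.55502448 0.24807017 0.08      ]] [[0.54767696 0.23173172 0.08      ]]
rest base corners [[0.55079644 0.30011665 0.04      ]
 [0.60428697 0.22021759 0.04      ]
 [0.54918226 0.17347271 0.04      ]
 [0.49391493 0.25302566 0.04      ]
 [0.46629616 0.23881151 0.04      ]]
foot corners (top) [[ 0.43637415  0.08872331  0.012     ]
 [ 0.41077346 -0.00375751  0.012     ]
 [ 0.53908131  0.06250194  0.012     ]
 [ 0.53843665 -0.03902304  0.012     ]]
foot corners (scene) [[ 0.54157471  0.06650364  0.012     ]
 [ 0.43983895  0.09321916  0.012     ]
 [ 0.40962452  0.00918522  0.012     ]
 [ 0.52209866 -0.01157063  0.012     ]]
shelf front, drawer [[0.66582639 0.13468748 0.03      ]]
```

Wanted: the wand in the dark dock (scene 245,150 / top 318,208) and the wooden round-window rest (scene 262,230 / top 240,192). I reject the square wooden rest (top 410,203) and the green ones (top 241,257; 182,277; 104,268). The tool can't be tilted by this interface, so the wand will probably need pivoting in the jaws. I'll move up and look closer with the wrist camera.

Emit:
{"api": "carry_out", "payload": {
  "plan": [
    {"travel":[0.04,-0.03,-0.15]},
    {"travel":[0.04,-0.03,-0.15]},
    {"travel":[0.04,-0.03,-0.15]},
    {"travel":[0.338,-0.265,-0.15]},
    {"travel":[0.338,-0.265,-0.15]},
    {"travel":[0.338,-0.265,-0.15]},
    {"travel":[0.338,-0.265,-0.15]},
    {"travel":[0.338,-0.265,-0.15]},
    {"travel":[0.338,-0.265,-0.15]},
    {"travel":[0.338,-0.265,-0.15]}
  ]
}}

```text
schema error: expected keys travel, turn
```

Emit:
{"api": "carry_out", "payload": {
  "plan": [
    {"travel":[0.04,-0.03,-0.15],"turn":0},
    {"travel":[0.04,-0.03,-0.15],"turn":0},
    {"travel":[0.04,-0.03,-0.15],"turn":0},
    {"travel":[0.338,-0.265,-0.15],"turn":0},
    {"travel":[0.338,-0.265,-0.15],"turn":0},
    {"travel":[0.338,-0.265,-0.15],"turn":0},
    {"travel":[0.338,-0.265,-0.15],"turn":0},
    {"travel":[0.338,-0.265,-0.15],"turn":0},
    {"travel":[0.338,-0.265,-0.15],"turn":0},
    {"travel":[0.338,-0.265,-0.15],"turn":0}
  ]
}}

```text
time_s: 1.25
tcp_pos: [0.432, -0.3752, 0.3792]
ee_rot: [[0.963, 0.271, 0.0], [0.271, -0.963, -0.0], [0.0, 0.0, -1.0]]
force: [-0.3, -1.2, -0.5]
width: 0.093
```

Emit:
{"api": "carry_out", "payload": {
  "plan": [
    {"travel":[0.136,-0.408,0],"turn":0},
    {"travel":[0.136,-0.408,0],"turn":0},
    {"travel":[0.136,-0.408,0],"turn":0},
    {"travel":[0.136,-0.408,0],"turn":0},
    {"travel":[0.136,-0.408,0],"turn":0},
    {"travel":[0.136,-0.408,0],"turn":0},
    {"travel":[0.136,-0.408,0],"turn":0},
    {"travel":[0.136,-0.408,0],"turn":0},
    {"travel":[0.136,-0.408,0],"turn":0},
    {"travel":[0.136,-0.408,0],"turn":0}
  ]
}}

```text
time_s: 2.25
tcp_pos: [0.4512, 0.0569, 0.3793]
ee_rot: [[0.961, 0.278, 0.001], [0.278, -0.961, 0.001], [0.001, -0.001, -1.0]]
force: [-0.5, -1.1, 0.7]
width: 0.0929
```

Run:
```python
from h import *
import pickle
s=status.sense(); d=snapshot("wrist"); pickle.dump((s,d),open("w1.pkl","wb"))
print(s["tcp_pos"],s["q"])
cv2.imwrite("pics/w1.png",cv2.resize(d["frame"],None,fx=1.5,fy=1.5,interpolation=cv2.INTER_CUBIC))
```

```text
[0.45121371 0.05693966 0.3792629 ] [ 0.11766833  0.12599219 -0.41228554  1.96747924  0.05654402  1.05820037
 -1.60870158]
```

View pics/w1.png

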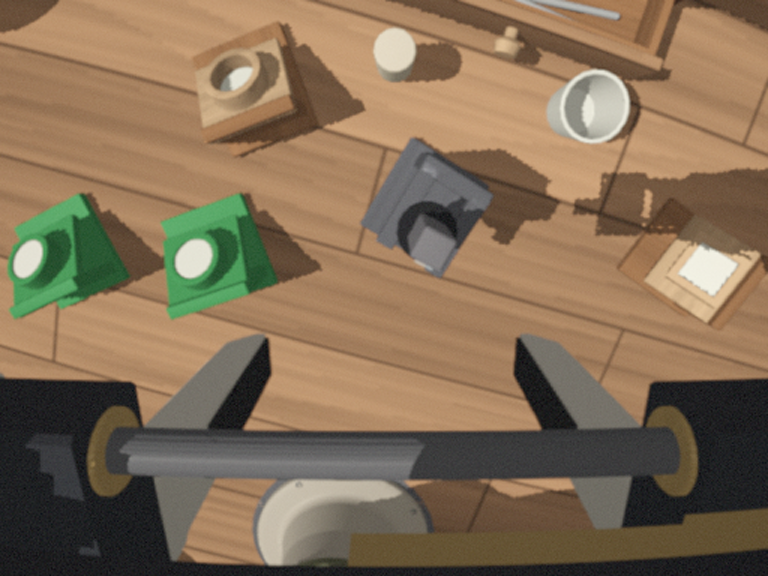

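Run:
```python
from h import *
import pickle
s,d=pickle.load(open("w1.pkl","rb"));im=d["frame"]
f=lambda x0,y0,x1,y1,k:cv2.resize(im[y0:y1,x0:x1],None,fx=k,fy=k,interpolation=cv2.INTER_CUBIC)
cv2.imwrite("pics/w1a.png",f(235,85,335,190,5.7))
cv2.imwrite("pics/w1b.png",f(120,10,225,110,5.7))
```

```text
(no output)
```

View pics/w1a.png

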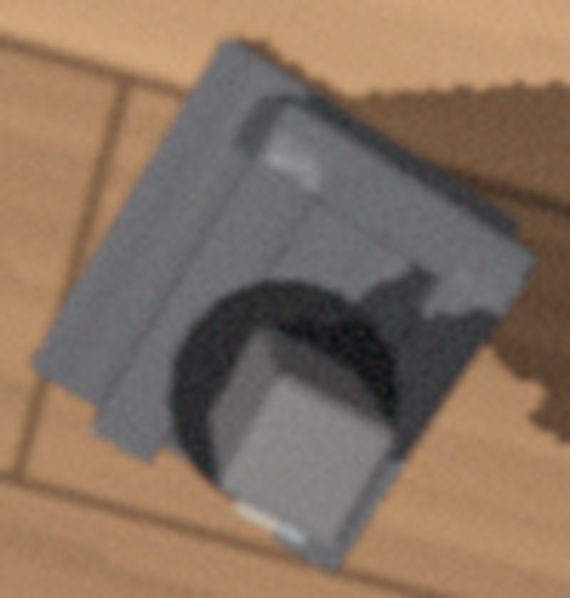

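View pics/w1b.png

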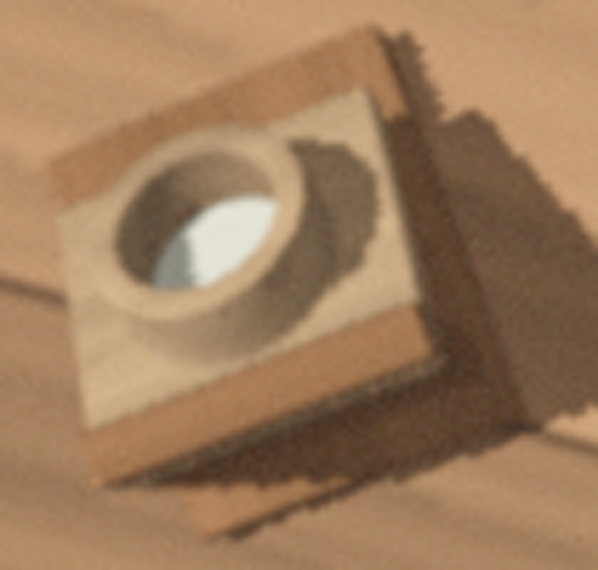

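```bash
cat > fit.py <<'E'
from h import *
import pickle
from scipy.optimize import least_squares
s,d=pickle.load(open("w1.pkl","rb"));R,t=wristcam(d,s)
k=5.7;U=lambda P:(np.array(P,float)+.5)/k-.5+np.array([120,10])
out=U([(98,245),(105,205),(130,165),(170,138),(215,126),(262,135),(295,160),(305,190),(110,290),(150,318),(200,318),(250,290),(290,240)])
inn=U([(115,240),(125,205),(155,165),(200,148),(245,155),(272,175),(276,200),(120,265),(150,288),(195,288),(240,262),(265,235)])
cor=U([(60,210),(365,90),(420,300),(90,430)])
def frame(az,tilt=np.radians(35)):
    ca,sa=np.cos(az),np.sin(az)
    z=np.array([np.sin(tilt)*ca,np.sin(tilt)*sa,np.cos(tilt)])
    x=np.array([-np.cos(tilt)*ca,-np.cos(tilt)*sa,np.sin(tilt)]); return np.c_[x,np.cross(z,x),z]
def res(p,full=False,z=None,tl=None):
    O=np.array([p[0],p[1],p[2]]);F=frame(p[3],p[5] if len(p)>5 else np.radians(35));r=[]
    for px,rad in((out,.029),(inn,.021)):
        c,v=ray(d,R,t,px);n=F[:,2]
        X=c+v*(((O-c)@n)/(v@n))[:,None]
        r+=list(np.linalg.norm(X-O,axis=1)-rad)
    C=[O-F[:,2]*p[4]+.045*(a*F[:,0]+b*F[:,1]) for a,b in((1,1),(1,-1),(-1,-1),(-1,1))]
    q=proj(d,R,t,C)
    dd=np.linalg.norm(q[:,None]-cor[None],axis=2).min(1)*.0013
    r+=list(dd);r.append((p[2]-.075)*.3)
    return np.array(r)
if __name__=="__main__":
    for a0 in np.arange(-180,180,30):
        b=least_squares(res,[.55,.235,.075,np.radians(a0),.015],loss="soft_l1",f_scale=.002)
        print(a0,np.round(b.x,4),np.degrees(b.x[3])%360,b.cost*1e6,)
E
python3 fit.py
```

```text
-180 [ 0.5504  0.2477  0.0427 -2.6684 -0.0081] 207.10952388006524 243.36828911737263
-150 [ 0.5505  0.2485  0.0406 -2.6491 -0.0074] 208.21557612591948 243.3441679486581
-120 [ 0.5506  0.249   0.0393 -2.6371 -0.0069] 208.90437468525246 243.36941039179666
-90 [0.5507 0.2404 0.0699 0.6237 0.017 ] 35.736072803111476 49.34019799850323
-60 [ 5.5130e-01  2.4860e-01  3.7600e-02 -1.0341e+00  1.0000e-03] 300.7523909215198 257.41118591254656
-30 [ 5.5140e-01  2.4860e-01  3.7600e-02 -1.0333e+00  1.0000e-03] 300.7967937600974 257.41132747735855
0 [0.5507 0.2404 0.0699 0.6237 0.017 ] 35.73573297067889 49.3401985603742
30 [0.5507 0.2404 0.0699 0.6237 0.017 ] 35.73614275272388 49.34019810535699
60 [0.5507 0.2404 0.0699 0.6237 0.017 ] 35.73641036997768 49.34019823775852
90 [0.5507 0.2404 0.0699 0.6237 0.017 ] 35.7359236921684 49.340198000069925
120 [0.5467 0.2281 0.1041 2.0493 0.0088] 117.41800374775349 410.8802722060562
150 [0.5466 0.2352 0.0811 2.6475 0.0226] 151.68805981001466 430.1006800225901
```

Run:
```python
from fit import *
b=least_squares(res,[.55,.235,.075,.6,.015],loss="soft_l1",f_scale=.002).x
ds,dt=pickle.load(open("st.pkl","rb"))
def draw(d,R,t,x0,y0,x1,y1,k,name,p):
    im=cv2.resize(d["frame"][y0:y1,x0:x1],None,fx=k,fy=k,interpolation=cv2.INTER_CUBIC)
    O=p[:3];F=frame(p[3]);th=np.linspace(0,2*np.pi,60)
    def pl(P,col):
        q=(proj(d,R,t,P)-[x0,y0]+.5)*k-.5
        cv2.polylines(im,[np.int32(np.round(q)).reshape(-1,1,2)],False,col,1)
    for rad in(.029,.021): pl([O+rad*(np.cos(a)*F[:,0]+np.sin(a)*F[:,1]) for a in th],(0,0,255))
    pl([O-F[:,2]*p[4]+.045*(a*F[:,0]+b_*F[:,1]) for a,b_ in((1,1),(1,-1),(-1,-1),(-1,1),(1,1))],(255,0,0))
    pl([O,O+.05*F[:,2]],(0,255,0))
    return im
i1=draw(d,R,t,120,10,225,110,4,"",b)
i2=draw(ds,*cam(ds),235,205,295,265,6,"",b)
i3=draw(dt,*cam(dt),215,170,275,220,6,"",b)
H=max(i.shape[0] for i in(i1,i2));cv2.imwrite("pics/ov1.png",np.hstack([cv2.copyMakeBorder(i,0,H-i.shape[0],0,0,0) for i in(i1,i2)]))
cv2.imwrite("pics/ov2.png",i3)
```

```text
(no output)
```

View pics/ov1.png

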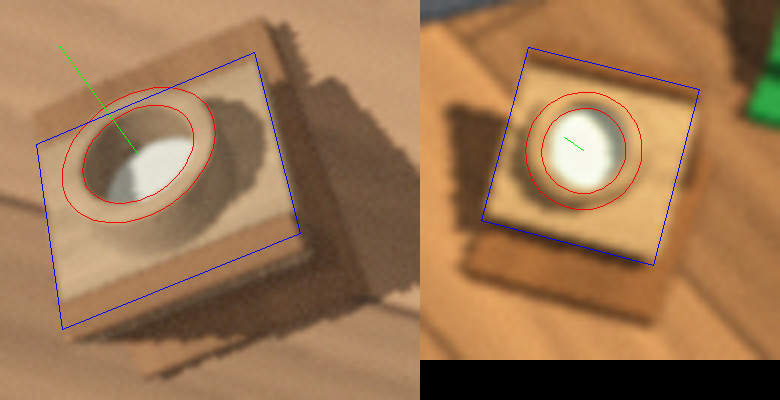

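View pics/ov2.png

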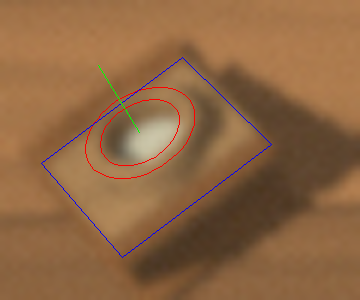

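Run:
```python
from h import *
s=status.sense();print(s["time_s"],s["tcp_pos"],s["joint_vel"],s["ee_rot"])
```

```text
2.3 [0.45124418 0.05429855 0.37902214] [ 0.03573021 -0.00161195  0.04995849  0.00854116  0.00810582  0.00333712
  0.02583821] [[ 9.61381885e-01  2.75217838e-01  1.13242208e-04]
 [ 2.75217808e-01 -9.61381873e-01  2.28655248e-04]
 [ 1.71799010e-04 -1.88658741e-04 -9.99999967e-01]]
```

Emit:
{"api": "carry_out", "payload": {
  "plan": [
    {"travel":[0.12,-0.133,0.0],"turn":0},
    {"travel":[0.12,-0.133,0.02],"turn":0},
    {"travel":[0.12,-0.133,0.05],"turn":0},
    {"travel":[0.12,-0.133,0.159],"turn":0},
    {"travel":[0.12,-0.133,0.159],"turn":0},
    {"travel":[0.12,-0.133,0.159],"turn":0},
    {"travel":[0.12,-0.133,0.159],"turn":0},
    {"travel":[0.12,-0.133,0.159],"turn":0}
  ]
}}

```text
time_s: 3.1
tcp_pos: [0.5312, 0.2119, 0.2203]
ee_rot: [[0.963, 0.27, -0.001], [0.27, -0.963, -0.001], [-0.001, 0.001, -1.0]]
force: [0.4, -0.0, 0.5]
width: 0.0931
```

Run:
```python
from h import *
import pickle
s=status.sense(); d=snapshot("wrist"); pickle.dump((s,d),open("w2.pkl","wb"))
print(s["tcp_pos"],s["q"],s["joint_vel"])
cv2.imwrite("pics/w2.png",cv2.resize(d["frame"],None,fx=1.5,fy=1.5,interpolation=cv2.INTER_CUBIC))
```

```text
[0.53117271 0.21191928 0.22026139] [-0.17552968  0.45732199 -0.4268063   1.94542257  0.25982473  0.79332243
 -2.0445983 ] [ 0.00861139 -0.03915689 -0.0100842  -0.02115784 -0.00200317  0.00279656
 -0.00448625]
```

View pics/w2.png

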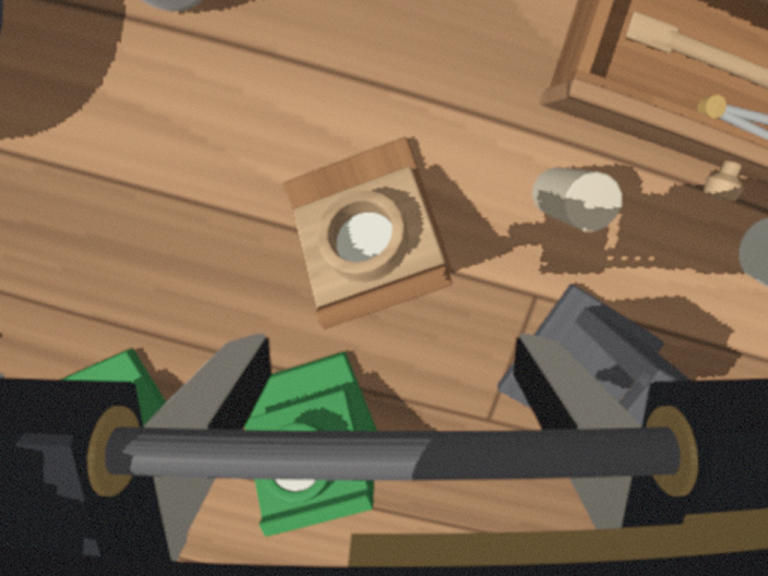

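Run:
```python
from h import *
import pickle
s,d=pickle.load(open("w2.pkl","rb"));im=d["frame"]
f=lambda x0,y0,x1,y1,k:cv2.resize(im[y0:y1,x0:x1],None,fx=k,fy=k,interpolation=cv2.INTER_CUBIC)
cv2.imwrite("pics/w2a.png",f(185,85,305,225,4.2))
cv2.imwrite("pics/w2r.png",f(208,118,278,193,8))
```

```text
(no output)
```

View pics/w2a.png

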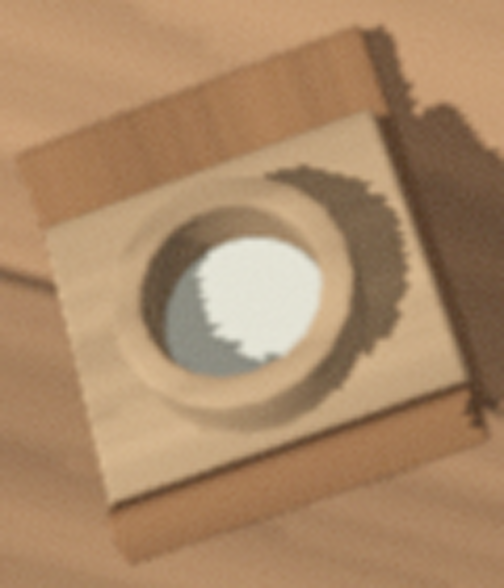

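View pics/w2r.png

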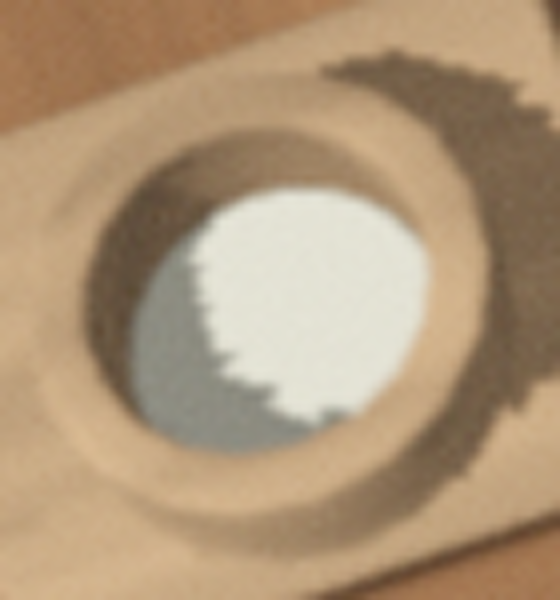

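```bash
cat > fit2.py <<'E'
from fit import frame
from h import *
import pickle
from scipy.optimize import least_squares
s,d=pickle.load(open("w2.pkl","rb"));R,t=wristcam(d,s)
U=lambda P:(np.array(P,float)+.5)/8-.5+np.array([208,118])
V=lambda P:(np.array(P,float)+.5)/4.2-.5+np.array([185,85])
inn=U([(88,300),(100,240),(130,190),(175,150),(230,130),(290,130),(350,155),(400,195),(430,290),(415,340),(380,390),(330,425),(280,445),(230,453),(180,445),(130,400),(100,350)])
out=U([(40,290),(240,80),(320,78),(390,105),(450,165),(485,240),(480,320),(440,390),(390,440),(330,485),(260,510),(190,510),(130,480),(80,430),(50,370)])
cor=V([(45,227),(378,115),(468,385),(112,505)])
def res(p,zw=.3,cw=1.):
    O=p[:3];F=frame(p[3],p[5] if len(p)>5 else np.radians(35));r=[]
    for px,rad in((out,.029),(inn,.021)):
        c,v=ray(d,R,t,px);n=F[:,2]
        X=c+v*(((O-c)@n)/(v@n))[:,None]
        r+=list(np.linalg.norm(X-O,axis=1)-rad)
    C=[O-F[:,2]*p[4]+.045*(a*F[:,0]+b*F[:,1]) for a,b in((-1,-1),(-1,1),(1,1),(1,-1))]
    q=proj(d,R,t,C)
    r+=list(((q-cor)*.0009*cw).ravel());r.append((p[2]-.075)*zw)
    return np.array(r)
if __name__=="__main__":
    for kw in ({},{"cw":0,"zw":1},{"cw":0},{"zw":0}):
        b=least_squares(res,[.55,.24,.075,.62,.015],kwargs=kw,loss="soft_l1",f_scale=.002)
        print(np.round(b.x,4),np.degrees(b.x[3]),b.cost*1e6,np.round(b.fun[-9:-1]*1e3,1))
    b=least_squares(res,[.55,.24,.075,.62,.015,.6],loss="soft_l1",f_scale=.002)
    print(np.round(b.x,4),np.degrees(b.x[3]),np.degrees(b.x[5]),b.cost*1e6)
E
python3 fit2.py
```

```text
[0.5486 0.2391 0.0635 0.5872 0.0173] 33.641996320929444 42.27146459046061 [ 0.  -1.9 -1.3 -1.2  1.4  8.8  0.2  7.1]
[0.5504 0.239  0.0733 0.6772 0.015 ] 38.8020308702767 16.181878045570862 [-0.  0. -0. -0.  0.  0.  0.  0.]
[0.5493 0.239  0.0677 0.625  0.015 ] 35.81148125348609 11.982733174373113 [-0. -0. -0. -0.  0.  0.  0.  0.]
[0.5482 0.2391 0.061  0.5876 0.0166] 33.66470217856042 37.65655827903927 [ 0.1 -2.  -1.6 -1.2  1.   8.4  0.3  6.5]
[0.5488 0.239  0.0643 0.5908 0.0167 0.6245] 33.84751337009723 35.77869551547706 42.183889419672674
```

Run:
```python
from fit2 import *
for a0 in (30,120,210,300):
  for kw in ({"cw":0,"zw":.3},{"cw":.1}):
    b=least_squares(res,[.55,.24,.075,np.radians(a0),.015],kwargs=kw,loss="soft_l1",f_scale=.002)
    print(a0,np.round(b.x,4),np.degrees(b.x[3]),b.cost*1e6)
print(cv2.fitEllipse(inn.astype(np.float32)),cv2.fitEllipse(out.astype(np.float32)))
# board edge directions on horizontal: assume each edge horizontal at unknown z
P=onz(d,R,t,cor,.06);print(P, np.degrees(np.arctan2(*(P[0]-P[1])[[1,0]])),np.degrees(np.arctan2(*(P[3]-P[2])[[1,0]])))
for a,b in((0,1),(3,2)):
    L=np.linalg.norm(onz(d,R,t,cor[[a]],.06)-onz(d,R,t,cor[[b]],.06)); c=-R.T@t
    print("edge height if 90mm:",c[2]-(c[2]-.06)*.09/L)
```

```text
30 [0.5493 0.239  0.0677 0.625  0.015 ] 35.811769794439456 11.982733174256655
30 [0.5493 0.239  0.0675 0.6183 0.0134] 35.423307292795606 12.684856126445817
120 [0.5493 0.239  0.0677 0.625  0.015 ] 35.8123197323364 11.982733182855789
120 [0.5493 0.239  0.0675 0.6183 0.0134] 35.42333104771263 12.68485612673686
210 [0.5505 0.2366 0.08   4.4598 0.015 ] 255.5254736458366 34.57547118894481
210 [0.5502 0.2368 0.0773 4.5913 0.0137] 263.0603806456979 98.0469276990215
300 [0.5505 0.2366 0.08   4.4598 0.015 ] 255.52583735460547 34.57547118194758
300 [0.5493 0.239  0.0675 6.9014 0.0134] 395.4230122511785 12.684856125966423
((239.65191650390625, 153.7327880859375), (39.75029754638672, 42.89088439941406), 62.524166107177734) ((240.21217346191406, 154.0729217529297), (50.865150451660156, 58.050384521484375), 49.388553619384766)
[[0.55028692 0.28495534 0.06      ]
 [0.59618406 0.21651231 0.06      ]
 [0.54054049 0.17743675 0.06      ]
 [0.48711232 0.25373385 0.06      ]] 123.8453718199934 125.00220112171655
edge height if 90mm: 0.030974251352751392
edge height if 90mm: 0.07063416996172739
```

Run:
```python
from fit2 import *
for kw in ({"cw":0,"zw":.3},{"cw":0,"zw":3},{"cw":0.0,"zw":0}):
    b=least_squares(res,[.55,.24,.075,.6,.015,.6],kwargs=kw)
    print(np.round(b.x,4),np.degrees(b.x[3]),np.degrees(b.x[5]),b.cost*1e6)
    b=least_squares(res,[.55,.24,.075,.6,.015],kwargs=kw)
    print(np.round(b.x,4),np.degrees(b.x[3]),b.cost*1e6)
p=[.5498,.239,.0715,np.radians(34.5),.015]
im=cv2.resize(d["frame"][85:225,185:305],None,fx=4.2,fy=4.2,interpolation=cv2.INTER_CUBIC)
O=np.array(p[:3]);F=frame(p[3]);th=np.linspace(0,2*np.pi,60)
def pl(P,col):
    q=(proj(d,R,t,P)-[185,85]+.5)*4.2-.5
    cv2.polylines(im,[np.int32(np.round(q)).reshape(-1,1,2)],False,col,1)
for rad in(.029,.021): pl([O+rad*(np.cos(a)*F[:,0]+np.sin(a)*F[:,1]) for a in th],(0,0,255))
pl([O-F[:,2]*.012+.029*(np.cos(a)*F[:,0]+np.sin(a)*F[:,1]) for a in th],(0,255,255))
pl([O-F[:,2]*.012+.045*(a*F[:,0]+b_*F[:,1]) for a,b_ in((1,1),(1,-1),(-1,-1),(-1,1),(1,1))],(255,0,0))
pl([O,O+.05*F[:,2]],(0,255,0))
cv2.imwrite("pics/ov3.png",im)
```

```text
[ 0.5495  0.239   0.0685  0.6417 -0.2378  0.617 ] 36.76769039438195 35.35391180002419 13.197489608172964
[0.5494 0.239  0.0682 0.6431 0.015 ] 36.84769905183913 13.216338448520185
[0.5507 0.2389 0.0749 0.6611 0.0109 0.6674] 37.87649801386156 38.23745847970452 16.52582436201049
[0.5506 0.239  0.0748 0.7174 0.015 ] 41.103701559118214 19.49710501412015
[0.5479 0.2391 0.0602 0.6061 0.015  0.5423] 34.726625539160764 31.073179666408144 8.8292767616501
[0.5488 0.239  0.0649 0.6145 0.015 ] 35.20756262699854 10.115993452954832
```

View pics/ov3.png

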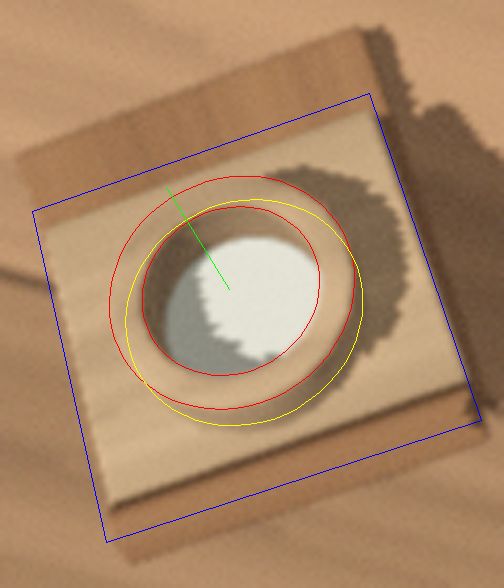

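Run:
```python
from h import *
import pickle
from scipy.optimize import least_squares
s,d=pickle.load(open("w1.pkl","rb"));R,t=wristcam(d,s)
U=lambda P:(np.array(P,float)+.5)/5.7-.5+np.array([235,85])
col=onz(d,R,t,U([(170,390),(180,345),(210,308),(245,287),(280,281),(330,290),(365,315),(390,355),(400,395),(175,430),(195,465)]),.136)
b=least_squares(lambda p:np.linalg.norm(col[:,:2]-p[:2],axis=1)-p[2],[.468,.033,.026]);print("collar",b.x,b.cost)
b=least_squares(lambda p:np.linalg.norm(col[:,:2]-p[:2],axis=1)-.026,[.468,.033]);print("collar r26",b.x)
g=onz(d,R,t,U([(288,375),(393,437),(330,545),(215,478)]),.206);print("grip",g.mean(0),[np.linalg.norm(g[i]-g[i-1]) for i in range(4)])
e=np.array([g[1]-g[0],g[2]-g[3]]);print(np.degrees(np.arctan2(e[:,1],e[:,0])))
e=np.array([g[0]-g[3],g[1]-g[2]]);print(np.degrees(np.arctan2(e[:,1],e[:,0])))
P=onz(d,R,t,U([(35,365),(228,40),(535,255),(95,430)]),.012);print("foot",P[:2])
e=P[1]-P[0];print(np.degrees(np.arctan2(e[1],e[0])),np.linalg.norm(e))
P=onz(d,R,t,U([(95,430),(240,190),(155,460),(305,210)]),.130);print("prong",P)
e=P[1]-P[0];print(np.degrees(np.arctan2(e[1],e[0])))
P=onz(d,R,t,U([(285,105),(530,255)]),.130);e=P[1]-P[0];print("post back",P,np.degrees(np.arctan2(e[1],e[0])))
# joint w scene/top for grip top
ds,dt=pickle.load(open("st.pkl","rb"))
f=lambda x,y,ox,oy,k:(ox+(x+.5)/k-.5,oy+(y+.5)/k-.5)
obs=[]
c,v=ray(ds,*cam(ds),[f(302,112,170,120,4)]);obs.append((c,v[0]))
c,v=ray(dt,*cam(dt),[f(543,335,210,140,5)]);obs.append((c,v[0]))
c,v=ray(d,R,t,U([(306,459)]));obs.append((c,v[0]))
print(tri(obs),tri(obs[::2]))
```

```text
collar [0.46777946 0.03149149 0.025333  ] 3.144506451235487e-07
collar r26 [0.46720857 0.03106521]
grip [0.46767819 0.03207943 0.206     ] [np.float64(0.023277612394952584), np.float64(0.02268612976181163), np.float64(0.02334204234749144), np.float64(0.02513022653119997)]
[-104.20126054 -104.44735255]
[-18.2297907  -12.21621147]
foot [[0.43830753 0.08875956 0.012     ]
 [0.54100694 0.06122645 0.012     ]]
-15.0077504456858 0.10632610750214376
prong [[0.44744748 0.0694277  0.13      ]
 [0.50770172 0.05337929 0.13      ]
 [0.4445729  0.05445986 0.13      ]
 [0.50756058 0.03842045 0.13      ]]
-14.914205602469197
post back [[ 0.52783452  0.04926534  0.13      ]
 [ 0.51228862 -0.01240555  0.13      ]] -104.14826816546547
(array([0.46784081, 0.03284165, 0.20740698]), [np.float64(0.0026516288636010475), np.float64(0.0022788758473607173), np.float64(0.0004605108104362495)]) (array([0.4664214 , 0.03279587, 0.20564858]), [np.float64(0.001375516870013983), np.float64(0.0013755168700139418)])
```

The overlay of the round rim fits. The rim centre is about (0.550, 0.239, 0.072), and its normal leans outward at azimuth ~34.5°. The wand axis is at about (0.4675, 0.032), the dock x azimuth is -14.7°, and the grip's flats are aligned with the dock. Next I'll go above the wand with the jaws along dock y.

Emit:
{"api": "carry_out", "payload": {
  "plan": [
    {"travel":[0,0,-0.05],"turn":0},
    {"travel":[0,0,-0.1],"turn":1},
    {"travel":[-0.11,0.156,-0.12],"turn":2.5},
    {"travel":[-0.11,0.156,-0.12],"turn":4},
    {"travel":[-0.11,0.156,-0.12],"turn":6.08},
    {"travel":[-0.11,0.156,-0.12],"turn":6.08},
    {"travel":[-0.11,0.156,-0.12],"turn":6.08},
    {"travel":[-0.11,0.156,-0.12],"turn":6.08},
    {"travel":[-0.11,0.156,-0.12],"turn":6.08},
    {"travel":[-0.11,0.156,-0.12],"turn":6.08}
  ]
}}

```text
time_s: 4.15
tcp_pos: [0.4677, 0.0343, 0.3404]
ee_rot: [[0.968, -0.251, 0.001], [-0.251, -0.968, 0.001], [0.001, -0.001, -1.0]]
force: [0.8, -0.3, 0.7]
width: 0.0933
```

Run:
```python
from h import *
import pickle
s=status.sense(); d=snapshot("wrist"); pickle.dump((s,d),open("w3.pkl","wb"))
print(s["tcp_pos"],s["q"],s["joint_vel"]);print(s["ee_rot"],np.degrees(np.arctan2(s["ee_rot"][1][0],s["ee_rot"][0][0])),s["force"])
R,t=wristcam(d,s)
im=cv2.resize(d["frame"],None,fx=1.5,fy=1.5,interpolation=cv2.INTER_CUBIC)
cv2.imwrite("pics/w3.png",im)
```

```text
[0.46768505 0.03432444 0.34040061] [ 0.0720445   0.17491352 -0.31210902  2.00735255  0.06455815  0.96764211
 -2.09664616] [-0.00578103  0.01053167  0.00395642  0.00490636  0.00151145 -0.00179311
 -0.0016775 ]
[[ 9.68003497e-01 -2.50935263e-01  8.50816906e-04]
 [-2.50935748e-01 -9.68003605e-01  5.20020377e-04]
 [ 6.93102382e-04 -7.16881920e-04 -9.99999503e-01]] -14.532895414557295 [ 0.80518952 -0.26848377  0.69772314]
```

View pics/w3.png

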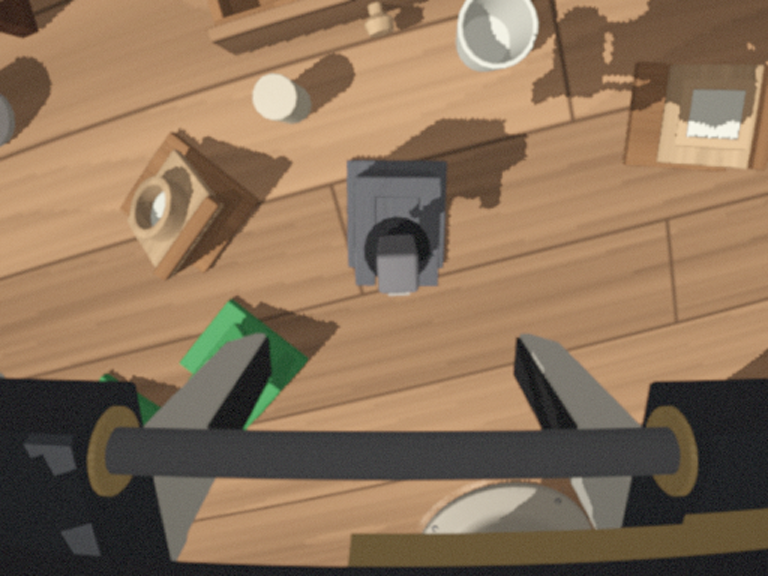

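Picture: the wand grip is at (398,265) between the open fingers, with its flats parallel to the jaws, about 3 mm off to the right. I'll correct that and descend.

Emit:
{"api": "carry_out", "payload": {
  "plan": [
    {"travel":[0.0,0.003,0.04],"turn":0},
    {"travel":[0.0,0.003,0.08],"turn":0},
    {"travel":[0.0,0.003,0.11],"turn":0},
    {"travel":[0.0,0.003,0.135],"turn":0},
    {"travel":[0.0,0.003,0.155],"turn":0},
    {"travel":[0.0,0.003,0.167],"turn":0},
    {"travel":[0.0,0.003,0.167],"turn":0},
    {"travel":[0.0,0.003,0.167],"turn":0}
  ]
}}

```text
time_s: 5.0
tcp_pos: [0.4667, 0.031, 0.1729]
ee_rot: [[0.968, -0.252, -0.001], [-0.252, -0.968, 0.0], [-0.001, -0.0, -1.0]]
force: [0.5, -0.3, 0.7]
width: 0.0928
```

Run:
```python
from h import *
import pickle
s=status.sense(); d=snapshot("wrist"); pickle.dump((s,d),open("w4.pkl","wb"))
print(s["tcp_pos"],s["force"])
cv2.imwrite("pics/w4.png",cv2.resize(d["frame"],None,fx=1.5,fy=1.5,interpolation=cv2.INTER_CUBIC))
```

```text
[0.46670886 0.03095192 0.17288826] [ 0.48723176 -0.32589293  0.74641968]
```

View pics/w4.png

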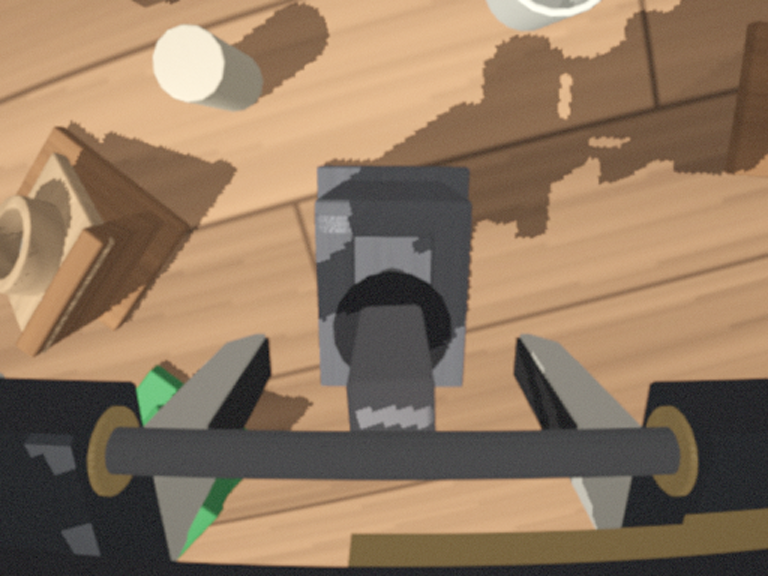

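Run:
```python
from h import *
import pickle
from scipy.optimize import least_squares
s,d=pickle.load(open("w4.pkl","rb"));R,t=wristcam(d,s)
U=lambda P:(np.array(P,float)+.5)/1.5-.5
def loc(P): return (np.array(s["ee_rot"]).T@(P-s["tcp_pos"]).T).T
col=loc(onz(d,R,t,U([(335,318),(345,295),(365,279),(393,271),(420,278),(440,294),(452,318),(340,345),(446,345)]),.136))
b=least_squares(lambda p:np.linalg.norm(col[:,:2]-p[:2],axis=1)-.026,[0,0]);print("collar in tool",b.x,b.fun*1e3)
# grip base back-edge: edge at grip +x face bottom z=.136
print("grip foot +x edge",loc(onz(d,R,t,U([(358,306),(423,306)]),.136)))
print("post front/back",loc(onz(d,R,t,U([(317,203),(470,203),(355,238),(431,238)]),.130)))
```

```text
collar in tool [0.00121367 0.00016495] [-0.51830568 -0.29539409 -0.39448905  0.18199418 -0.28464833 -0.50594544
 -0.26894159 -1.78674828 -1.93786437]
grip foot +x edge [[ 0.01205993 -0.01477446  0.03687925]
 [ 0.01206368  0.01279699  0.03687846]]
post front/back [[ 0.05487275 -0.03133737  0.04284618]
 [ 0.0548874   0.03186989  0.04284436]
 [ 0.04016943 -0.01590553  0.04285726]
 [ 0.04017471  0.01603709  0.04285634]]
```

Emit:
{"api": "carry_out", "payload": {
  "plan": [
    {"travel":[0,0,0],"turn":0},
    {"travel":[0,0,0],"turn":0},
    {"travel":[0,0,0],"turn":0},
    {"travel":[0,0,0],"turn":0},
    {"travel":[0,0,0],"turn":0},
    {"travel":[0,0,0],"turn":0},
    {"travel":[0,0,0],"turn":0},
    {"travel":[0,0,0],"turn":0}
  ],
  "gripper": 0.0,
  "grip_force": 20
}}

```text
time_s: 5.85
tcp_pos: [0.4665, 0.0303, 0.1729]
ee_rot: [[0.967, -0.253, -0.0], [-0.253, -0.967, 0.0], [-0.0, 0.0, -1.0]]
force: [-1.4, -0.0, 0.3]
width: 0.0336
```

Emit:
{"api": "carry_out", "payload": {
  "plan": [
    {"travel":[0,0,0],"turn":0},
    {"travel":[0,0,0],"turn":0},
    {"travel":[0,0,0],"turn":0}
  ]
}}

```text
time_s: 6.15
tcp_pos: [0.4666, 0.0303, 0.1729]
ee_rot: [[0.967, -0.253, 0.0], [-0.253, -0.967, 0.0], [0.0, -0.0, -1.0]]
force: [0.2, 0.1, -0.9]
width: 0.026
```

Emit:
{"api": "carry_out", "payload": {
  "plan": [
    {"travel":[0,0,-0.01],"turn":0},
    {"travel":[0,0,-0.02],"turn":0},
    {"travel":[0,0,-0.03],"turn":0},
    {"travel":[0,0,-0.038],"turn":0},
    {"travel":[0,0,-0.038],"turn":0},
    {"travel":[0,0,-0.038],"turn":0}
  ]
}}

```text
time_s: 6.75
tcp_pos: [0.4666, 0.0301, 0.2113]
ee_rot: [[0.967, -0.253, 0.001], [-0.253, -0.967, -0.0], [0.001, -0.0, -1.0]]
force: [-0.9, -0.1, -2.8]
width: 0.026
```

Run:
```python
from h import *
import pickle
s=status.sense(); d=snapshot("wrist"); d2=snapshot("scene")
print(s["tcp_pos"],s["force"],s["ft_torque"],s["width"])
a=cv2.resize(d["frame"],None,fx=1.0,fy=1.0);b=cv2.resize(d2["frame"][110:230,180:300],None,fx=3.2,fy=3.2,interpolation=cv2.INTER_CUBIC)
cv2.imwrite("pics/w5.png",np.hstack([a[:, 120:],b])[:, :800])
```

```text
[0.46659292 0.03012358 0.2112683 ] [-0.89075622 -0.09721139 -2.82263236] [ 0.08432176  0.02918439 -0.001011  ] 0.02596186676210525
```

View pics/w5.png

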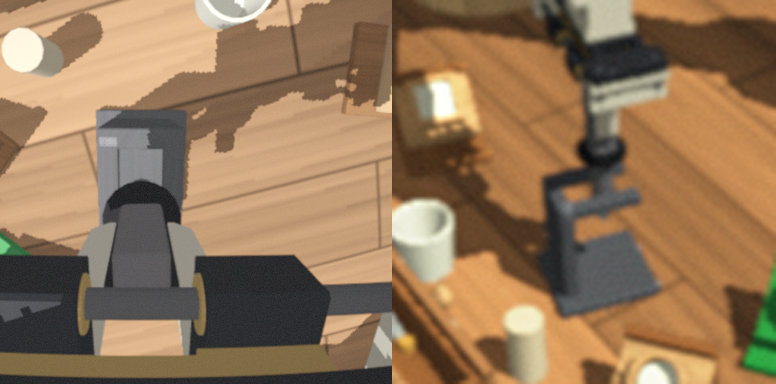

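Emit:
{"api": "carry_out", "payload": {
  "plan": [
    {"travel":[0.01,0,0],"turn":0},
    {"travel":[0.02,0,0],"turn":0},
    {"travel":[0.025,0,0],"turn":0},
    {"travel":[0.03,0,0],"turn":0},
    {"travel":[0.035,0,0],"turn":0},
    {"travel":[0.04,0,0],"turn":0},
    {"travel":[0.04,0,0],"turn":0}
  ],
  "grip_force": 10
}}

```text
time_s: 7.55
tcp_pos: [0.5057, 0.0199, 0.2108]
ee_rot: [[0.967, -0.253, -0.0], [-0.253, -0.967, -0.0], [0.0, 0.0, -1.0]]
force: [-0.1, 0.4, -2.1]
width: 0.0259
```

```bash
cat > look.py <<'E'
import sys
from h import *
import pickle
n=sys.argv[1]
s=status.sense(); d=snapshot("wrist"); d2=snapshot("scene"); pickle.dump((s,d,d2),open(n+".pkl","wb"))
x0,y0,x1,y1=map(int,sys.argv[2:6]) if len(sys.argv)>5 else (180,110,300,230)
R=np.array(s["ee_rot"]);F=R.T@np.array(s["force"])
print("t",s["time_s"],"tcp",np.round(s["tcp_pos"],4),"Fworld",np.round(s["force"],2),"Ftool",np.round(F,2),"Mtool",np.round(R.T@np.array(s["ft_torque"]),3),"w",round(s["width"],4),"az",np.degrees(np.arctan2(R[1,0],R[0,0])).round(2),"q7",round(s["q"][6],2))
b=d2["frame"][y0:y1,x0:x1];k=384/b.shape[0]
b=cv2.resize(b,(int(b.shape[1]*k),384),interpolation=cv2.INTER_CUBIC)
cv2.imwrite(f"pics/{n}.png",np.hstack([d["frame"][:,120:],b])[:, :800])
E
python3 look.py w6
```

```text
t 7.55 tcp [0.5057 0.0199 0.2108] Fworld [-0.14  0.39 -2.11] Ftool [-0.23 -0.34  2.11] Mtool [-0.041 -0.075  0.043] w 0.0259 az -14.67 q7 -2.15
```

View pics/w6.png

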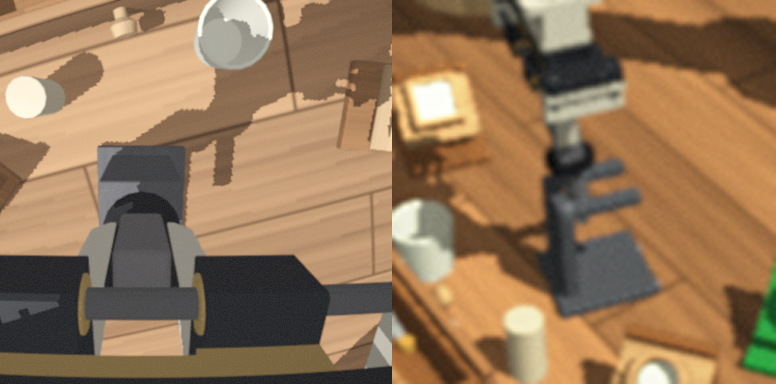

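Emit:
{"api": "carry_out", "payload": {
  "plan": [
    {"travel":[0.006,0,0],"turn":0},
    {"travel":[0.012,0,0],"turn":0},
    {"travel":[0.018,0,0],"turn":0},
    {"travel":[0.024,0,0],"turn":0},
    {"travel":[0.03,0,0],"turn":0},
    {"travel":[0.036,0,0],"turn":0},
    {"travel":[0.042,0,0],"turn":0},
    {"travel":[0.048,0,0],"turn":0},
    {"travel":[0.048,0,0],"turn":0},
    {"travel":[0.048,0,0],"turn":0}
  ]
}}

```text
time_s: 8.65
tcp_pos: [0.5523, 0.0079, 0.2111]
ee_rot: [[0.967, -0.253, 0.001], [-0.253, -0.967, 0.0], [0.001, -0.0, -1.0]]
force: [0.4, 0.0, -2.4]
width: 0.026
```

```bash
python3 look.py w7
```

```text
t 8.65 tcp [0.5523 0.0079 0.2111] Fworld [ 0.36  0.02 -2.39] Ftool [ 0.34 -0.11  2.39] Mtool [0.049 0.085 0.024] w 0.026 az -14.67 q7 -2.12
```

View pics/w7.png

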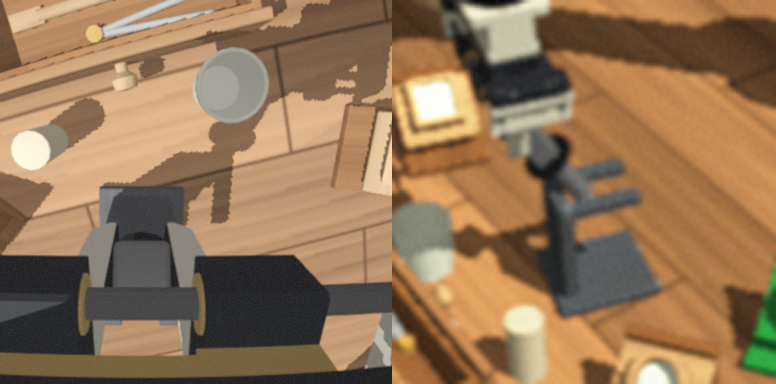

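Emit:
{"api": "carry_out", "payload": {
  "plan": [
    {"travel":[0,0,0],"turn":0},
    {"travel":[0,0,0],"turn":0},
    {"travel":[0,0,0],"turn":0},
    {"travel":[0,0,-0.02],"turn":0},
    {"travel":[0,0,-0.05],"turn":0},
    {"travel":[0,0,-0.09],"turn":0},
    {"travel":[0,0,-0.12],"turn":0},
    {"travel":[0,0,-0.12],"turn":0},
    {"travel":[0,0,-0.12],"turn":0}
  ],
  "grip_force": 50
}}

```text
time_s: 9.65
tcp_pos: [0.5516, 0.0079, 0.3311]
ee_rot: [[0.967, -0.253, 0.001], [-0.253, -0.967, -0.0], [0.001, -0.0, -1.0]]
force: [-0.6, 0.3, -2.0]
width: 0.026
```

```bash
python3 look.py w8 170 80 290 200
python3 - <<'E'
from h import *
d=snapshot("top");import pickle;pickle.dump(d,open("w8t.pkl","wb"))
cv2.imwrite("pics/w8t.png",cv2.resize(d["frame"][120:260,240:360],None,fx=4,fy=4))
E
```

```text
t 9.65 tcp [0.5516 0.0079 0.3311] Fworld [-0.62  0.28 -2.01] Ftool [-0.67 -0.11  2.01] Mtool [ 0.027 -0.002  0.028] w 0.026 az -14.66 q7 -2.06
```

View pics/w8.png

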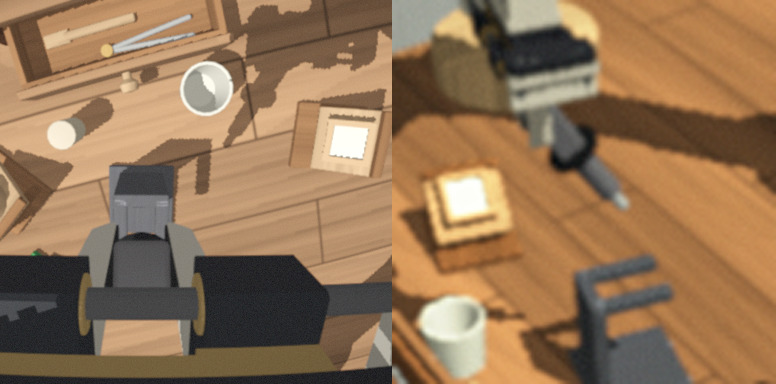

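View pics/w8t.png

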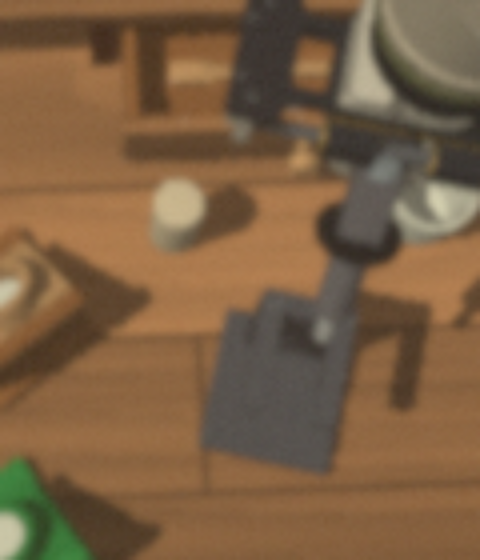

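Run:
```python
from h import *
import pickle
s,d,ds=pickle.load(open("w8.pkl","rb"));dt=pickle.load(open("w8t.pkl","rb"))
a=cv2.resize(ds["frame"][110:160,205:255],None,fx=8,fy=8,interpolation=cv2.INTER_CUBIC)
b=cv2.resize(dt["frame"][160:210,305:355],None,fx=8,fy=8,interpolation=cv2.INTER_CUBIC)
cv2.imwrite("pics/w8c.png",np.hstack([a,b]))
```

```text
(no output)
```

View pics/w8c.png

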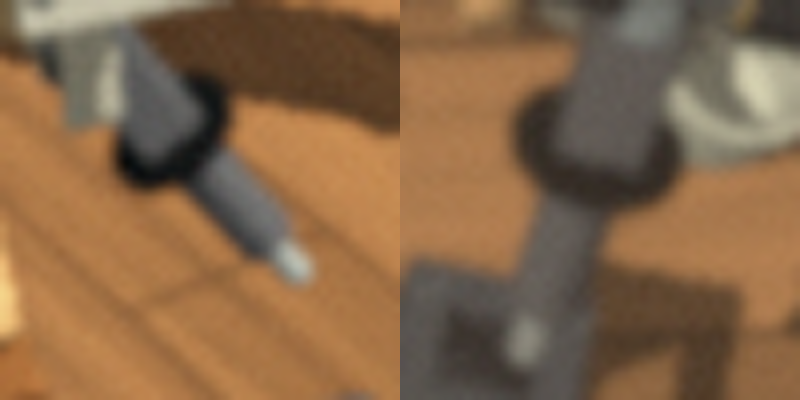

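```bash
cat > tilt.py <<'E'
from h import *
import pickle
from scipy.optimize import least_squares
def fit(s,views,full=False):
    # views: list of (d, R,t, {"tip":px,"jun":px,"col":px})
    Rt=np.array(s["ee_rot"]);T=np.array(s["tcp_pos"])
    K={"tip":0,"jun":-.024,"col":-.089}
    def res(p):
        th,yw,L,px,py=p;r=[]
        dd=np.array([-np.sin(th),np.sin(yw),np.cos(th)])
        for d,R,t,o in views:
            for k,u in o.items():
                X=np.array([px,py,-.008])+dd*(L+K[k])
                r+=list((proj(d,R,t,T+Rt@X)[0]-u)/1.0)
        r+=[(L-.137)/.002,px/.002,py/.002,yw/.05]
        return np.array(r)
    b=least_squares(res,[.6,0,.137,0,0],loss="soft_l1")
    J=b.jac;cv=np.linalg.inv(J.T@J)
    print("tilt",np.degrees(b.x[0]).round(2),"+-",np.degrees(cv[0,0]**.5).round(2),"yaw lean",np.degrees(b.x[1]).round(2),"L",b.x[2].round(4),"px,py",b.x[3:].round(4),"res",b.fun.round(1))
    return b.x
E
python3 - <<'E'
from tilt import *
s,d,ds=pickle.load(open("w8.pkl","rb"));dt=pickle.load(open("w8t.pkl","rb"))
u=lambda x,y,ox,oy:((x+.5)/8-.5+ox,(y+.5)/8-.5+oy)
A={"tip":u(307,275,205,110),"jun":u(277,250,205,110),"col":u(173,132,205,110)}
B={"tip":u(125,358,305,160),"jun":u(128,322,305,160),"col":u(200,150,305,160)}
fit(s,[(ds,*cam(ds),A),(dt,*cam(dt),B)]);fit(s,[(ds,*cam(ds),A)]);fit(s,[(dt,*cam(dt),B)])
E
```

```text
tilt 34.55 +- 1.9 yaw lean -1.02 L 0.1416 px,py [-0.0039  0.0004] res [ 0.1 -0.4 -0.6 -1.7 -0.5  0.5 -1.   0.7  1.1 -1.8 -0.8 -0.4  2.3 -2.
  0.2 -0.4]
tilt 35.76 +- 1.65 yaw lean -4.02 L 0.1383 px,py [-0.0015 -0.0007] res [ 0.4  0.1 -0.7 -1.3 -1.3  0.4  0.6 -0.7 -0.3 -1.4]
tilt 39.64 +- 4.02 yaw lean -0.77 L 0.1382 px,py [-0.0014  0.0002] res [-0.6  2.   1.6 -1.1 -0.3 -1.4  0.6 -0.7  0.1 -0.3]
```

Emit:
{"api": "carry_out", "payload": {
  "plan": [
    {"travel":[0.003,-0.03,0],"turn":-1},
    {"travel":[0.005,-0.07,0],"turn":-2.3},
    {"travel":[0.007,-0.11,0],"turn":-3.6},
    {"travel":[0.008,-0.15,0],"turn":-5},
    {"travel":[0.009,-0.19,0],"turn":-6.4},
    {"travel":[0.01,-0.23,0],"turn":-7.8},
    {"travel":[0.01,-0.27,0],"turn":-9},
    {"travel":[0.01,-0.304,0],"turn":-9.83},
    {"travel":[0.01,-0.304,0],"turn":-9.83},
    {"travel":[0.01,-0.304,0],"turn":-9.83}
  ]
}}

```text
time_s: 10.8
tcp_pos: [0.6376, 0.3001, 0.3288]
ee_rot: [[0.824, 0.567, -0.003], [0.567, -0.824, -0.001], [-0.003, -0.001, -1.0]]
force: [-0.9, -0.9, -2.6]
width: 0.0257
```

```bash
python3 look.py w9 200 130 320 250
python3 - <<'E'
from h import *
d=snapshot("top");import pickle;pickle.dump(d,open("w9t.pkl","wb"))
cv2.imwrite("pics/w9t.png",cv2.resize(d["frame"][120:240,180:320],None,fx=5,fy=5))
E
```

```text
t 10.8 tcp [0.6376 0.3001 0.3288] Fworld [-0.94 -0.95 -2.63] Ftool [-1.3   0.25  2.63] Mtool [-0.054  0.01  -0.028] w 0.0257 az 34.56 q7 -1.74
```

View pics/w9.png

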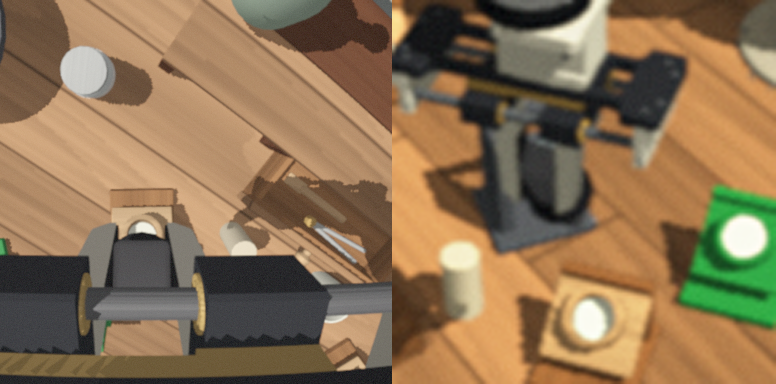

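View pics/w9t.png

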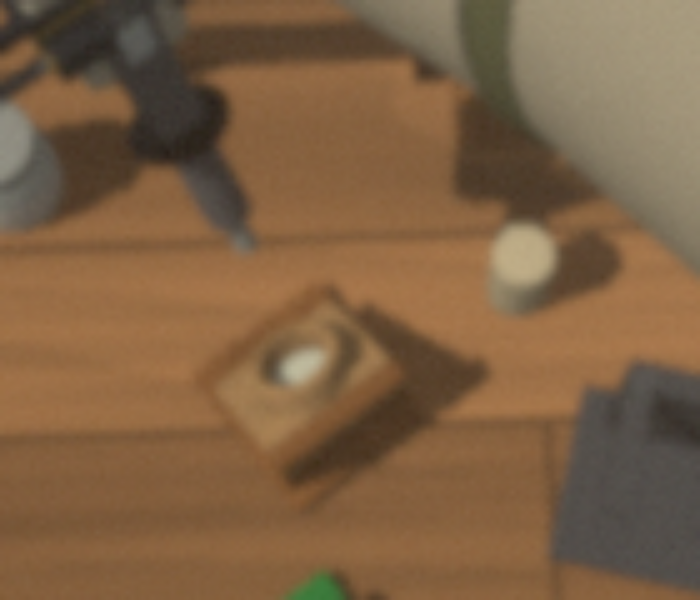

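Emit:
{"api": "carry_out", "payload": {
  "plan": [
    {"travel":[0,0,0.03],"turn":0},
    {"travel":[0,0,0.06],"turn":0},
    {"travel":[0,0,0.085],"turn":0},
    {"travel":[0,0,0.103],"turn":0},
    {"travel":[0,0,0.113],"turn":0},
    {"travel":[0,0,0.113],"turn":0},
    {"travel":[0,0,0.113],"turn":0}
  ]
}}

```text
time_s: 11.65
tcp_pos: [0.6387, 0.2993, 0.2188]
ee_rot: [[0.825, 0.566, 0.001], [0.566, -0.825, 0.0], [0.001, 0.0, -1.0]]
force: [0.2, -0.1, -1.4]
width: 0.0254
```

```bash
python3 look.py w10 200 150 320 270
python3 - <<'E'
from h import *
d=snapshot("top");import pickle;pickle.dump(d,open("w10t.pkl","wb"))
s,_,ds=pickle.load(open("w10.pkl","rb"))
a=cv2.resize(ds["frame"][200:250,225:275],None,fx=8,fy=8,interpolation=cv2.INTER_CUBIC)
b=cv2.resize(d["frame"][155:205,200:250],None,fx=8,fy=8,interpolation=cv2.INTER_CUBIC)
cv2.imwrite("pics/w10c.png",np.hstack([a,b]))
E
```

```text
t 11.65 tcp [0.6387 0.2993 0.2188] Fworld [ 0.18 -0.07 -1.38] Ftool [0.11 0.16 1.38] Mtool [-0.007  0.074 -0.026] w 0.0254 az 34.45 q7 -1.79
```

View pics/w10.png

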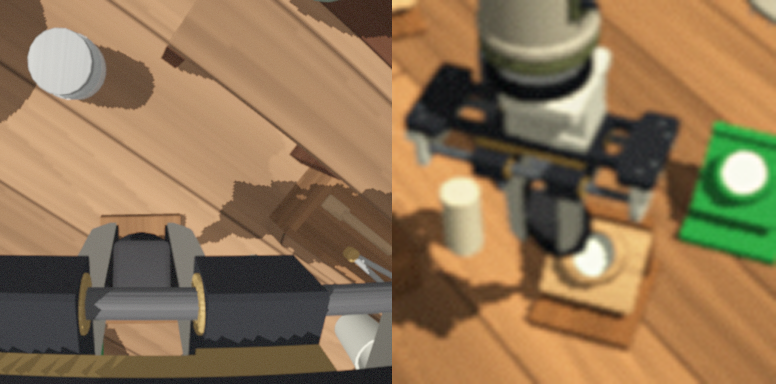

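View pics/w10c.png

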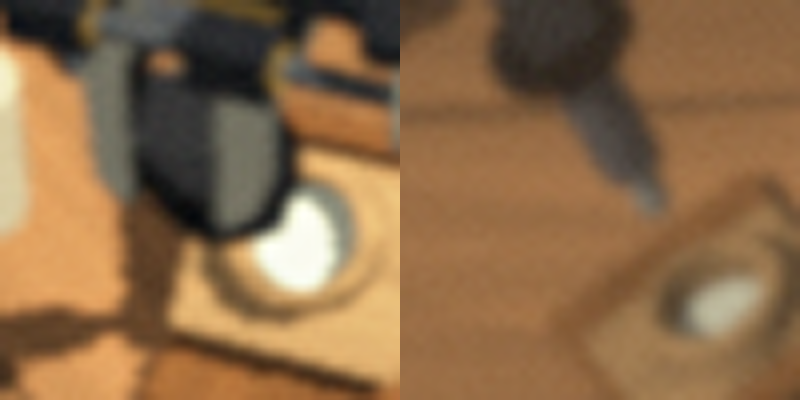

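```bash
cat > ov.py <<'E'
import sys
from fit import frame
from tilt import *
n=sys.argv[1];x0,y0,x1,y1=map(int,sys.argv[2:6]);th=np.radians(float(sys.argv[6]) if len(sys.argv)>6 else 35);L=.137
s,_,ds=pickle.load(open(n+".pkl","rb"));dt=pickle.load(open(n+"t.pkl","rb"))
O=np.array([.5498,.239,.0715]);F=frame(np.radians(34.5))
Rt=np.array(s["ee_rot"]);T=np.array(s["tcp_pos"]);P=T+Rt@[0,0,-.008];u=Rt@[-np.sin(th),0,np.cos(th)];tip=P+u*L
loc=F.T@(tip-O);print("tip in rest frame",loc.round(4),"axis err deg",np.degrees(np.arccos(np.clip(-u@F[:,2],-1,1))).round(2))
R,t=cam(dt);k=8
im=cv2.resize(dt["frame"][y0:y1,x0:x1],None,fx=k,fy=k,interpolation=cv2.INTER_CUBIC)
def pl(Q,col):
    q=(proj(dt,R,t,Q)-[x0,y0]+.5)*k-.5;cv2.polylines(im,[np.int32(np.round(q)).reshape(-1,1,2)],False,col,1)
a=np.linspace(0,2*np.pi,50)
for rad in(.021,.029): pl([O+rad*(np.cos(i)*F[:,0]+np.sin(i)*F[:,1]) for i in a],(0,0,255))
pl([P,tip],(0,255,0));pl([O,O+.06*F[:,2]],(255,255,0))
e1=Rt[:,1];e2=np.cross(u,e1)
pl([P+u*.048+.026*(np.cos(i)*e1+np.sin(i)*e2) for i in a],(255,0,255))
pl([tip+.006*(np.cos(i)*e1+np.sin(i)*e2) for i in a],(255,0,255))
cv2.imwrite(f"pics/{n}ov.png",im)
E
python3 ov.py w10 200 145 260 205
```

```text
tip in rest frame [0.001  0.0006 0.0519] axis err deg 0.06
```

View pics/w10ov.png

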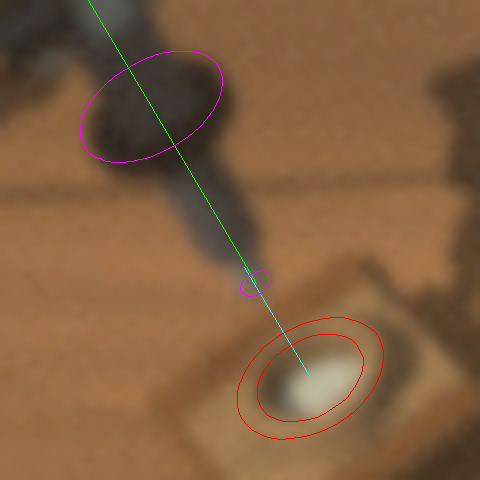

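Run:
```python
from h import *
import pickle
s,d,_=pickle.load(open("w10.pkl","rb"))
s9,d9,_=pickle.load(open("w9.pkl","rb"))
a=cv2.resize(d["frame"][200:260,210:315],None,fx=7,fy=7,interpolation=cv2.INTER_CUBIC)
cv2.imwrite("pics/w10w.png",a)
a=cv2.resize(d9["frame"][180:260,215:310],None,fx=7,fy=7,interpolation=cv2.INTER_CUBIC)
cv2.imwrite("pics/w9w.png",a)
```

```text
(no output)
```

View pics/w10w.png

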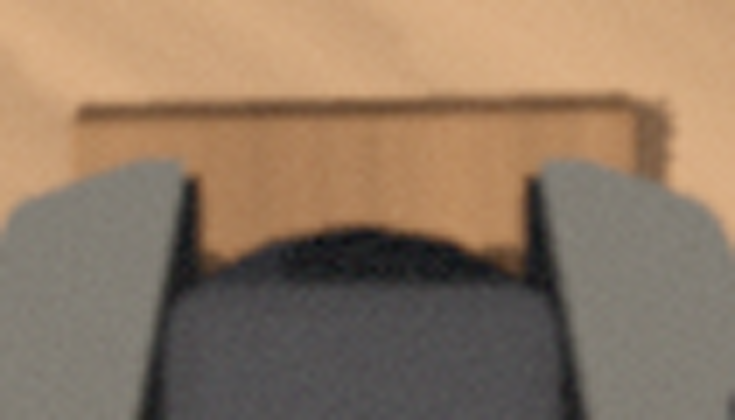

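View pics/w9w.png

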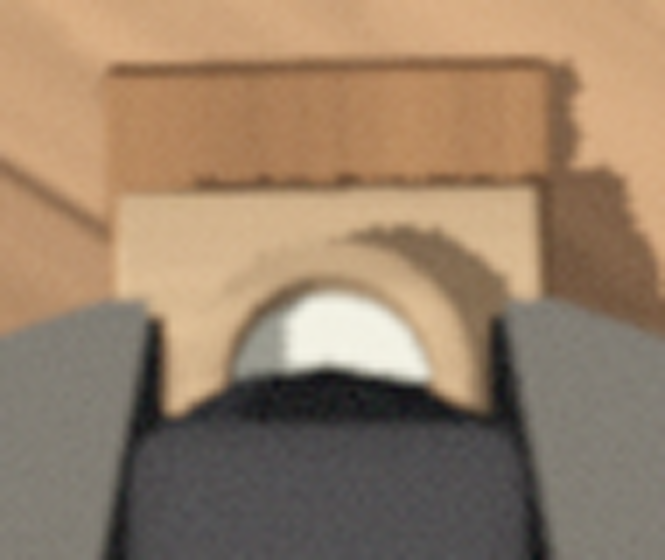

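Emit:
{"api": "carry_out", "payload": {
  "plan": [
    {"travel":[-0.005,-0.0007,0.008],"turn":-0.2},
    {"travel":[-0.011,-0.0007,0.017],"turn":-0.2},
    {"travel":[-0.017,-0.0007,0.026],"turn":-0.2},
    {"travel":[-0.022,-0.0007,0.034],"turn":-0.2},
    {"travel":[-0.026,-0.0007,0.039],"turn":-0.2},
    {"travel":[-0.028,-0.0007,0.0416],"turn":-0.2},
    {"travel":[-0.028,-0.0007,0.0416],"turn":-0.2},
    {"travel":[-0.028,-0.0007,0.0416],"turn":-0.2}
  ]
}}

```text
time_s: 12.6
tcp_pos: [0.615, 0.2845, 0.1766]
ee_rot: [[0.814, 0.581, 0.0], [0.581, -0.814, 0.0], [0.001, -0.0, -1.0]]
force: [-0.0, -0.2, -2.2]
width: 0.0262
```

```bash
python3 look.py w11 200 150 320 270
python3 - <<'E'
from h import *
d=snapshot("top");import pickle;pickle.dump(d,open("w11t.pkl","wb"))
E
python3 ov.py w11 205 155 265 215
```

```text
t 12.6 tcp [0.615  0.2845 0.1766] Fworld [-0.03 -0.17 -2.19] Ftool [-0.12  0.12  2.19] Mtool [-0.079  0.062 -0.026] w 0.0262 az 35.49 q7 -1.81
tip in rest frame [-0.0004  0.0008  0.0013] axis err deg 0.57
```

View pics/w11ov.png

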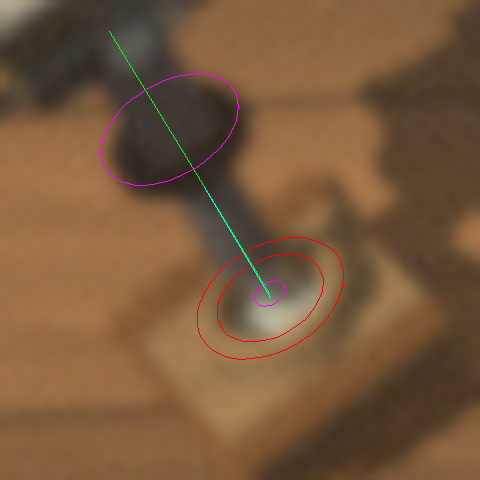

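View pics/w11.png

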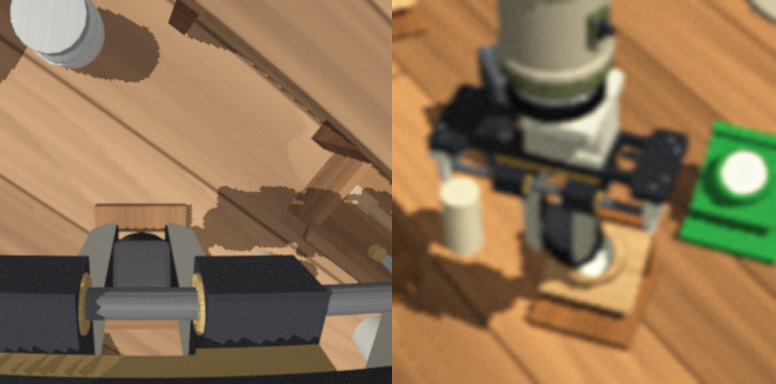

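Emit:
{"api": "carry_out", "payload": {
  "plan": [
    {"travel":[-0.0011,0,0.0016],"turn":0},
    {"travel":[-0.0023,0,0.0033],"turn":0},
    {"travel":[-0.0034,0,0.0049],"turn":0},
    {"travel":[-0.0034,0,0.0049],"turn":0}
  ]
}}

```text
time_s: 13.15
tcp_pos: [0.6117, 0.2821, 0.1711]
ee_rot: [[0.814, 0.581, -0.001], [0.581, -0.814, -0.0], [-0.001, 0.0, -1.0]]
force: [0.7, 0.0, -2.0]
width: 0.0257
```

```bash
cat > f.py <<'E'
from h import *
from fit import frame
s=status.sense();R=np.array(s["ee_rot"]);F=R.T@np.array(s["force"])
T=np.array(s["tcp_pos"]);th=np.radians(35);tip=T+R@([0,0,-.008]+.137*np.array([-np.sin(th),0,np.cos(th)]))
loc=frame(np.radians(34.5)).T@(tip-[.5498,.239,.0715])
print("t",s["time_s"],"tcp",T.round(4),"Ft",F.round(2),"axial",(F@[.574,0,-.819]).round(2),"lat",(F@[.819,0,.574]).round(2),"tip(rest, undeflected)",loc.round(4),"M",(R.T@np.array(s["ft_torque"])).round(3),"w",round(s["width"],4))
E
python3 f.py
```

```text
t 13.15 tcp [0.6117 0.2821 0.1711] Ft [0.54 0.38 1.96] axial -1.29 lat 1.57 tip(rest, undeflected) [ 0.      0.001  -0.0056] M [-0.009  0.079  0.001] w 0.0257
```

Emit:
{"api": "carry_out", "payload": {
  "plan": [
    {"travel":[-0.0009,0,0.0012],"turn":0},
    {"travel":[-0.0017,0,0.0025],"turn":0},
    {"travel":[-0.0017,0,0.0025],"turn":0}
  ]
}}

```text
time_s: 13.45
tcp_pos: [0.6104, 0.2812, 0.1687]
ee_rot: [[0.814, 0.581, -0.0], [0.581, -0.814, -0.0], [-0.0, -0.0, -1.0]]
force: [0.4, 0.3, -2.1]
width: 0.0258
```

```bash
python3 f.py
```

```text
t 13.45 tcp [0.6104 0.2812 0.1687] Ft [ 0.54 -0.    2.06] axial -1.38 lat 1.63 tip(rest, undeflected) [-0.0001  0.0009 -0.0084] M [-0.037  0.037 -0.027] w 0.0258
```

Emit:
{"api": "carry_out", "payload": {
  "plan": [
    {"travel":[-0.0009,0,0.0012],"turn":0},
    {"travel":[-0.0017,0,0.0025],"turn":0},
    {"travel":[-0.0017,0,0.0025],"turn":0}
  ]
}}

```text
time_s: 13.75
tcp_pos: [0.6094, 0.2805, 0.1666]
ee_rot: [[0.814, 0.581, 0.001], [0.581, -0.814, 0.0], [0.001, -0.0, -1.0]]
force: [1.2, 0.6, 0.4]
width: 0.0258
```

```bash
python3 f.py
```

```text
t 13.75 tcp [0.6094 0.2805 0.1666] Ft [ 1.37  0.19 -0.4 ] axial 1.12 lat 0.9 tip(rest, undeflected) [-0.0005  0.0009 -0.0109] M [0.017 0.11  0.036] w 0.0258
```

Emit:
{"api": "carry_out", "payload": {
  "plan": [
    {"travel":[-0.0006,0,0.0008],"turn":0},
    {"travel":[-0.0011,0,0.0016],"turn":0},
    {"travel":[-0.0011,0,0.0016],"turn":0},
    {"travel":[-0.0011,0,0.0016],"turn":0}
  ]
}}

```text
time_s: 14.15
tcp_pos: [0.6086, 0.2799, 0.1651]
ee_rot: [[0.814, 0.581, 0.001], [0.581, -0.814, 0.0], [0.001, -0.0, -1.0]]
force: [0.8, 1.2, 2.3]
width: 0.0259
```

```bash
python3 f.py
```

```text
t 14.15 tcp [0.6086 0.2799 0.1651] Ft [ 1.33 -0.5  -2.28] axial 2.63 lat -0.22 tip(rest, undeflected) [-0.0005  0.0009 -0.0127] M [-0.044  0.369 -0.013] w 0.0259
```

Emit:
{"api": "carry_out", "payload": {
  "plan": [
    {"travel":[-0.0006,0,0.0008],"turn":0},
    {"travel":[-0.0011,0,0.0016],"turn":0},
    {"travel":[-0.0011,0,0.0016],"turn":0},
    {"travel":[-0.0011,0,0.0016],"turn":0}
  ]
}}

```text
time_s: 14.55
tcp_pos: [0.6077, 0.2793, 0.1634]
ee_rot: [[0.814, 0.581, 0.001], [0.581, -0.814, 0.0], [0.001, -0.0, -1.0]]
force: [2.4, 1.3, 2.2]
width: 0.0258
```

```bash
python3 f.py; python3 look.py w12 200 150 320 270;  python3 - <<'E'
from h import *
d=snapshot("top");import pickle;pickle.dump(d,open("w12t.pkl","wb"))
E
python3 ov.py w12 205 155 265 215; python3 f.py
```

```text
t 14.55 tcp [0.6077 0.2793 0.1634] Ft [ 2.72  0.36 -2.16] axial 3.33 lat 0.98 tip(rest, undeflected) [-0.0006  0.001  -0.0147] M [-0.052  0.659  0.005] w 0.0258
t 14.55 tcp [0.6077 0.2793 0.1634] Fworld [2.42 1.28 2.16] Ftool [ 2.72  0.36 -2.16] Mtool [-0.052  0.659  0.005] w 0.0258 az 35.5 q7 -1.82
tip in rest frame [-0.0006  0.001  -0.0147] axis err deg 0.57
t 14.7 tcp [0.6077 0.2792 0.1634] Ft [ 2.15 -0.66 -2.33] axial 3.14 lat 0.43 tip(rest, undeflected) [-0.0005  0.001  -0.0147] M [-0.04   0.771  0.016] w 0.0257
```

View pics/w12ov.png

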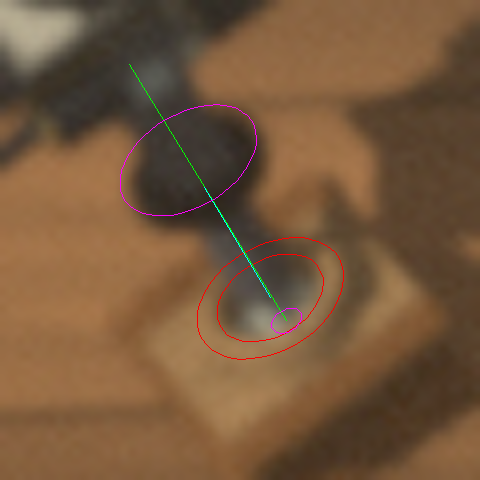

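View pics/w12.png

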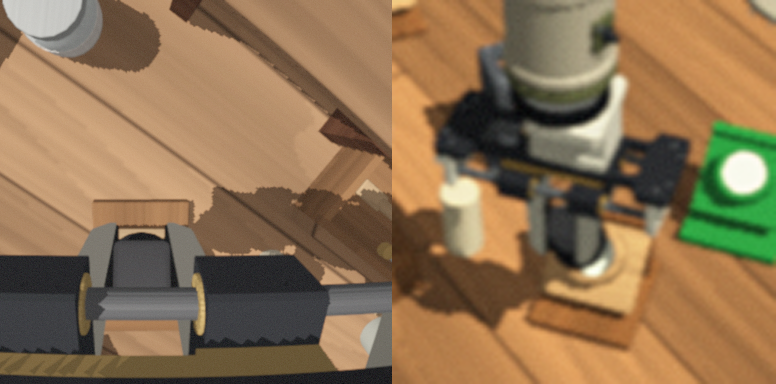

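Emit:
{"api": "carry_out", "payload": {
  "plan": [
    {"travel":[0,0,0],"turn":0}
  ]
}}

```text
time_s: 14.8
tcp_pos: [0.6076, 0.2792, 0.1634]
ee_rot: [[0.814, 0.581, 0.0], [0.581, -0.814, 0.0], [0.001, -0.0, -1.0]]
force: [3.2, 1.3, 2.4]
width: 0.026
```

```bash
for i in 1 2 3 4 5 6; do python3 - <<'E'
from h import *
import io,contextlib
d=snapshot("top")
E
python3 f.py | cut -c1-200; done
```

```text
t 14.85 tcp [0.6076 0.2792 0.1633] Ft [ 3.93  0.03 -2.47] axial 4.28 lat 1.8 tip(rest, undeflected) [-0.0005  0.0009 -0.0148] M [-0.083  0.856 -0.047] w 0.0258
t 14.9 tcp [0.6076 0.2792 0.1633] Ft [ 3.61 -0.13 -1.85] axial 3.59 lat 1.9 tip(rest, undeflected) [-0.0005  0.0009 -0.0148] M [-0.044  0.849 -0.017] w 0.0256
t 14.95 tcp [0.6076 0.2792 0.1633] Ft [ 3.55  0.31 -2.35] axial 3.96 lat 1.56 tip(rest, undeflected) [-0.0005  0.001  -0.0149] M [-0.067  0.872 -0.024] w 0.0261
t 15.0 tcp [0.6076 0.2792 0.1633] Ft [ 3.74  0.35 -2.38] axial 4.09 lat 1.7 tip(rest, undeflected) [-0.0005  0.001  -0.0149] M [-0.069  0.907 -0.016] w 0.0256
t 15.05 tcp [0.6075 0.2792 0.1633] Ft [ 3.06  0.26 -2.51] axial 3.81 lat 1.06 tip(rest, undeflected) [-0.0004  0.001  -0.0149] M [-0.026  0.938 -0.007] w 0.0259
t 15.1 tcp [0.6075 0.2792 0.1633] Ft [ 3.38  0.22 -1.9 ] axial 3.49 lat 1.68 tip(rest, undeflected) [-0.0004  0.001  -0.0149] M [-0.009  0.996  0.001] w 0.0255
```

Emit:
{"api": "carry_out", "payload": {
  "plan": [
    {"travel":[0,0,0],"turn":0},
    {"travel":[0,0,0],"turn":0},
    {"travel":[0,0,0],"turn":0},
    {"travel":[0,0,0],"turn":0},
    {"travel":[0,0,0],"turn":0}
  ]
}}

```text
time_s: 15.6
tcp_pos: [0.6075, 0.2791, 0.1633]
ee_rot: [[0.814, 0.581, 0.0], [0.581, -0.814, 0.0], [0.0, -0.0, -1.0]]
force: [2.9, 2.6, 1.8]
width: 0.0255
```

```bash
python3 f.py
```

```text
t 15.6 tcp [0.6075 0.2791 0.1633] Ft [ 3.88 -0.37 -1.79] axial 3.69 lat 2.15 tip(rest, undeflected) [-0.0004  0.001  -0.015 ] M [ 0.014  1.077 -0.039] w 0.0255
```

Emit:
{"api": "carry_out", "payload": {
  "plan": [
    {"travel":[0,0,0],"turn":0},
    {"travel":[0,0,0],"turn":0},
    {"travel":[0,0,0],"turn":0},
    {"travel":[0,0,0],"turn":0},
    {"travel":[0,0,0],"turn":0},
    {"travel":[0,0,0],"turn":0},
    {"travel":[0,0,0],"turn":0},
    {"travel":[0,0,0],"turn":0},
    {"travel":[0,0,0],"turn":0},
    {"travel":[0,0,0],"turn":0}
  ]
}}

```text
time_s: 16.6
tcp_pos: [0.6075, 0.2791, 0.1633]
ee_rot: [[0.814, 0.581, 0.0], [0.581, -0.814, 0.0], [0.0, -0.0, -1.0]]
force: [4.2, 2.6, 2.1]
width: 0.0258
```

```bash
python3 f.py;python3 look.py w13 200 150 320 270;  python3 - <<'E'
from h import *
d=snapshot("top");import pickle;pickle.dump(d,open("w13t.pkl","wb"))
E
python3 ov.py w13 205 155 265 215; python3 f.py
```

```text
t 16.6 tcp [0.6075 0.2791 0.1633] Ft [ 4.92  0.34 -2.11] axial 4.55 lat 2.82 tip(rest, undeflected) [-0.0003  0.001  -0.015 ] M [-0.035  1.2    0.004] w 0.0258
t 16.6 tcp [0.6075 0.2791 0.1633] Fworld [4.2  2.58 2.11] Ftool [ 4.92  0.34 -2.11] Mtool [-0.035  1.2    0.004] w 0.0258 az 35.5 q7 -1.82
tip in rest frame [-0.0003  0.001  -0.015 ] axis err deg 0.57
t 16.75 tcp [0.6074 0.2791 0.1633] Ft [ 4.71 -1.3  -2.06] axial 4.39 lat 2.68 tip(rest, undeflected) [-0.0003  0.001  -0.015 ] M [-0.016  1.206  0.019] w 0.0258
```

View pics/w13ov.png

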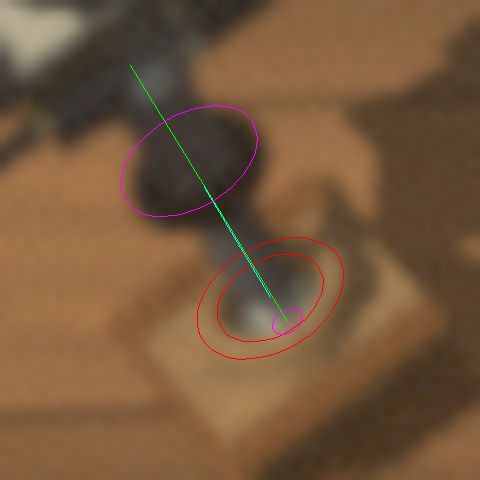

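Emit:
{"api": "carry_out", "payload": {
  "plan": [
    {"travel":[0,0,0],"turn":0},
    {"travel":[0,0,0],"turn":0},
    {"travel":[0,0,0],"turn":0},
    {"travel":[0,0,0],"turn":0},
    {"travel":[0,0,0],"turn":0},
    {"travel":[0,0,0],"turn":0}
  ]
}}

```text
time_s: 17.35
tcp_pos: [0.6075, 0.279, 0.1632]
ee_rot: [[0.814, 0.581, -0.0], [0.581, -0.814, 0.0], [-0.0, -0.0, -1.0]]
force: [3.5, 2.8, 1.5]
width: 0.0258
```

```bash
python3 f.py
```

```text
t 17.35 tcp [0.6075 0.279  0.1632] Ft [ 4.47 -0.25 -1.55] axial 3.83 lat 2.77 tip(rest, undeflected) [-0.0003  0.001  -0.015 ] M [-0.035  1.247 -0.02 ] w 0.0258
```

The nose was held about half-way in, at ~5.5–6 N along the axis, for ~2.8 s with the TCP still to 0.2 mm. I'll back out along the normal, then go to the far side of the dock post to set the wand upright in the jaws.

Emit:
{"api": "carry_out", "payload": {
  "plan": [
    {"travel":[0.0046,0,-0.0066],"turn":0},
    {"travel":[0.0115,0,-0.0164],"turn":0},
    {"travel":[0.0207,0,-0.0295],"turn":0},
    {"travel":[0.0344,0,-0.0491],"turn":0},
    {"travel":[0.0344,0,-0.085],"turn":0},
    {"travel":[0.0344,0,-0.125],"turn":0},
    {"travel":[0.0344,0,-0.165],"turn":0},
    {"travel":[0.0344,0,-0.165],"turn":0},
    {"travel":[0.0344,0,-0.165],"turn":0}
  ]
}}

```text
time_s: 18.25
tcp_pos: [0.635, 0.2986, 0.3289]
ee_rot: [[0.814, 0.581, -0.0], [0.581, -0.814, -0.001], [-0.001, 0.0, -1.0]]
force: [0.1, 0.5, -2.9]
width: 0.0254
```

```bash
python3 look.py w14 200 150 320 270
python3 - <<'E'
from h import *
d=snapshot("top");import pickle;pickle.dump(d,open("w14t.pkl","wb"))
cv2.imwrite("pics/w14t.png",cv2.resize(d["frame"][130:220,190:300],None,fx=7,fy=7,interpolation=cv2.INTER_CUBIC))
E
```

```text
t 18.25 tcp [0.635  0.2986 0.3289] Fworld [ 0.08  0.47 -2.87] Ftool [ 0.34 -0.33  2.86] Mtool [-0.001  0.057  0.025] w 0.0254 az 35.49 q7 -1.72
```

View pics/w14.png

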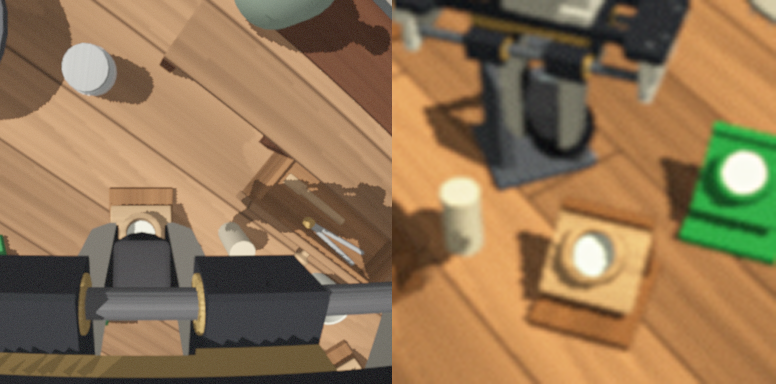

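View pics/w14t.png

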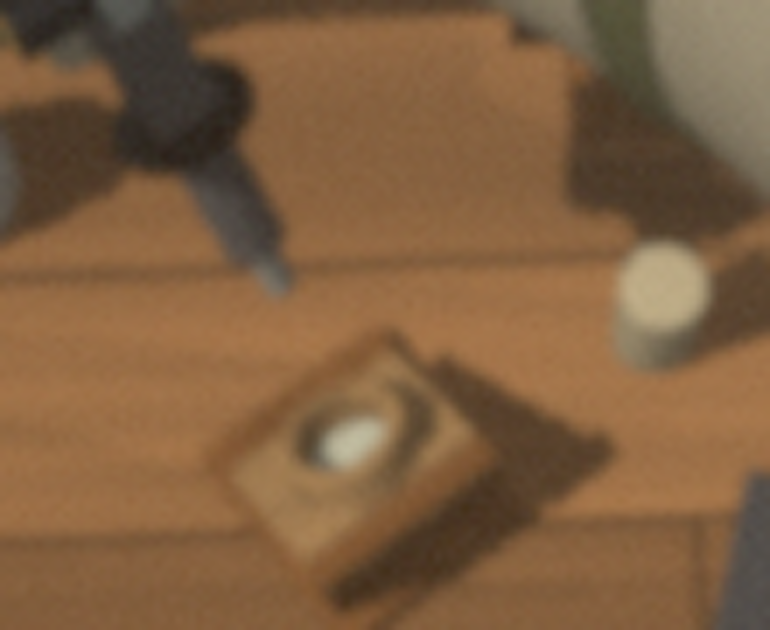

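Emit:
{"api": "carry_out", "payload": {
  "plan": [
    {"travel":[-0.025,0.027,0],"turn":1.2},
    {"travel":[-0.05,0.055,0],"turn":2.5},
    {"travel":[-0.075,0.083,0],"turn":3.8},
    {"travel":[-0.1,0.11,0],"turn":5.2},
    {"travel":[-0.125,0.138,0],"turn":6.5},
    {"travel":[-0.15,0.165,0],"turn":7.8},
    {"travel":[-0.18,0.198,0],"turn":9},
    {"travel":[-0.2053,0.2258,0],"turn":10.03},
    {"travel":[-0.2053,0.2258,0],"turn":10.03},
    {"travel":[-0.2053,0.2258,0],"turn":10.03}
  ]
}}

```text
time_s: 19.4
tcp_pos: [0.5988, -0.0048, 0.3272]
ee_rot: [[0.967, -0.254, -0.002], [-0.254, -0.967, -0.0], [-0.002, 0.001, -1.0]]
force: [-0.1, 0.5, -2.0]
width: 0.0258
```

```bash
python3 look.py w15 170 80 290 200
```

```text
t 19.4 tcp [ 0.5988 -0.0048  0.3272] Fworld [-0.14  0.45 -2.05] Ftool [-0.24 -0.41  2.05] Mtool [ 0.087 -0.01   0.013] w 0.0258 az -14.72 q7 -2.04
```

View pics/w15.png

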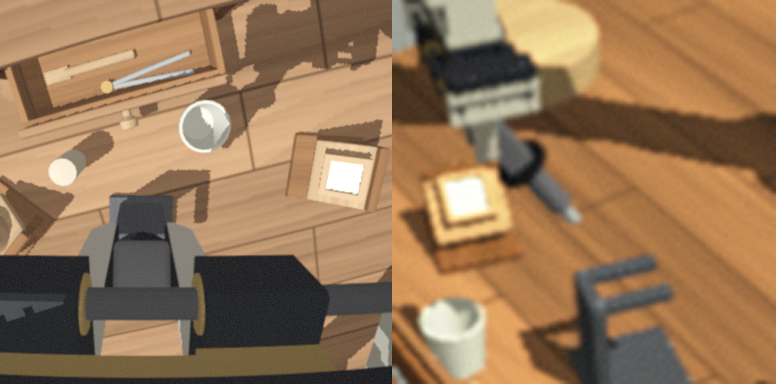

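Emit:
{"api": "carry_out", "payload": {
  "plan": [
    {"travel":[0.012,0,0],"turn":0},
    {"travel":[0.012,0,0.03],"turn":0},
    {"travel":[0.012,0,0.06],"turn":0},
    {"travel":[0.012,0,0.085],"turn":0},
    {"travel":[0.012,0,0.103],"turn":0},
    {"travel":[0.012,0,0.1135],"turn":0},
    {"travel":[0.012,0,0.1135],"turn":0},
    {"travel":[0.012,0,0.1135],"turn":0}
  ]
}}

```text
time_s: 20.3
tcp_pos: [0.6117, -0.0065, 0.2152]
ee_rot: [[0.968, -0.252, 0.001], [-0.252, -0.968, 0.0], [0.0, -0.0, -1.0]]
force: [0.5, -1.0, -2.1]
width: 0.0257
```

```bash
python3 look.py w16 180 110 300 230
```

```text
t 20.3 tcp [ 0.6117 -0.0065  0.2152] Fworld [ 0.46 -0.96 -2.08] Ftool [0.69 0.82 2.08] Mtool [0.009 0.058 0.004] w 0.0257 az -14.61 q7 -2.08
```

View pics/w16.png

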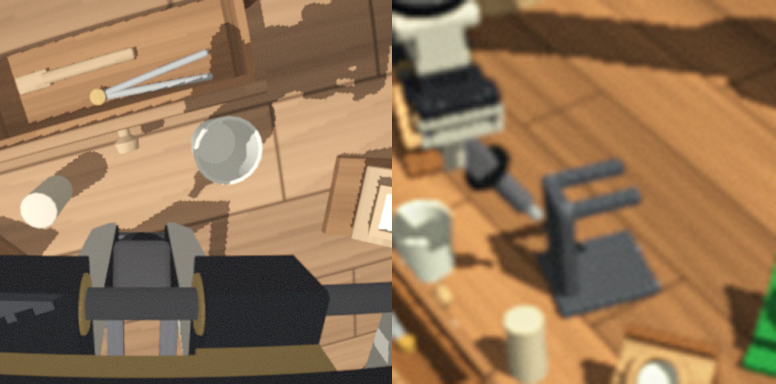

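Emit:
{"api": "carry_out", "payload": {
  "plan": [
    {"travel":[-0.006,0,0],"turn":0},
    {"travel":[-0.012,0,0],"turn":0},
    {"travel":[-0.018,0,0],"turn":0},
    {"travel":[-0.025,0,0],"turn":0},
    {"travel":[-0.032,0,0],"turn":0},
    {"travel":[-0.039,0,0],"turn":0},
    {"travel":[-0.039,0,0],"turn":0}
  ],
  "grip_force": 10
}}

```text
time_s: 21.1
tcp_pos: [0.572, 0.0032, 0.2148]
ee_rot: [[0.968, -0.252, -0.001], [-0.252, -0.968, -0.0], [-0.001, 0.0, -1.0]]
force: [-0.0, 0.0, -1.4]
width: 0.0258
```

```bash
python3 look.py w17 180 110 300 230
```

```text
t 21.1 tcp [0.572  0.0032 0.2148] Fworld [-0.05  0.04 -1.36] Ftool [-0.05 -0.03  1.36] Mtool [0.084 0.073 0.029] w 0.0258 az -14.62 q7 -2.11
```

View pics/w17.png

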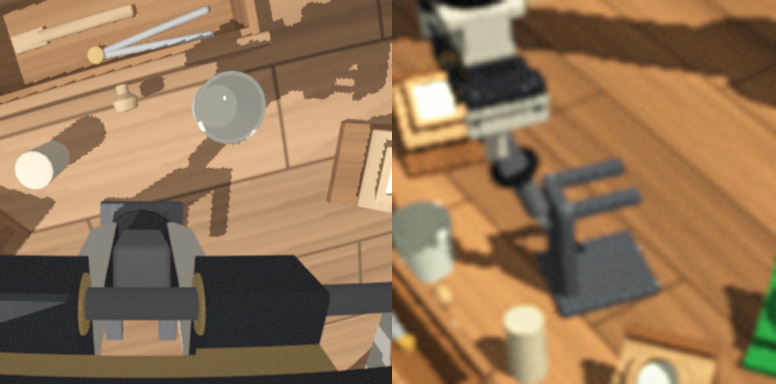

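Emit:
{"api": "carry_out", "payload": {
  "plan": [
    {"travel":[-0.006,0,0],"turn":0},
    {"travel":[-0.012,0,0],"turn":0},
    {"travel":[-0.018,0,0],"turn":0},
    {"travel":[-0.024,0,0],"turn":0},
    {"travel":[-0.03,0,0],"turn":0},
    {"travel":[-0.035,0,0],"turn":0},
    {"travel":[-0.039,0,0],"turn":0},
    {"travel":[-0.041,0,0],"turn":0},
    {"travel":[-0.041,0,0],"turn":0}
  ]
}}

```text
time_s: 22.1
tcp_pos: [0.5332, 0.0133, 0.2148]
ee_rot: [[0.967, -0.253, -0.0], [-0.253, -0.967, -0.0], [-0.0, 0.0, -1.0]]
force: [0.3, 0.4, -2.3]
width: 0.026
```

```bash
python3 look.py w18 180 110 300 230
```

```text
t 22.1 tcp [0.5332 0.0133 0.2148] Fworld [ 0.25  0.43 -2.26] Ftool [ 0.13 -0.48  2.26] Mtool [ 0.081  0.023 -0.021] w 0.026 az -14.65 q7 -2.14
```

View pics/w18.png

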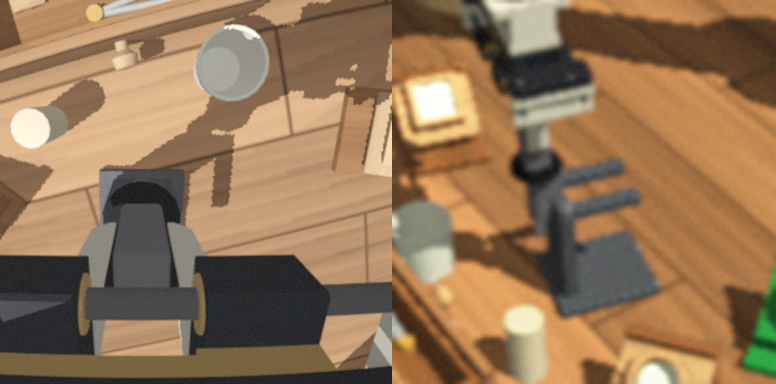

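Emit:
{"api": "carry_out", "payload": {
  "plan": [
    {"travel":[-0.001,0,0],"turn":0},
    {"travel":[-0.002,0,0],"turn":0},
    {"travel":[-0.002,0,0],"turn":0}
  ]
}}

```text
time_s: 22.5
tcp_pos: [0.5318, 0.0136, 0.2148]
ee_rot: [[0.967, -0.253, 0.0], [-0.253, -0.967, -0.0], [0.0, 0.0, -1.0]]
force: [1.8, -0.1, -1.5]
width: 0.0258
```

```bash
python3 look.py w19 180 110 300 230
python3 - <<'E'
import pickle,cv2,numpy as np
a=pickle.load(open("w19.pkl","rb"))[1]["frame"][160:300,200:320]; b=cv2.imread("pics/w5.png")[160:300,80:200]
cv2.imwrite("pics/w19c.png",cv2.resize(np.hstack([a,b]),None,fx=3.2,fy=3.2,interpolation=cv2.INTER_CUBIC))
E
```

```text
t 22.5 tcp [0.5318 0.0136 0.2148] Fworld [ 1.82 -0.13 -1.54] Ftool [ 1.8  -0.33  1.54] Mtool [-0.127  0.468  0.04 ] w 0.0258 az -14.66 q7 -2.14
```

View pics/w19c.png

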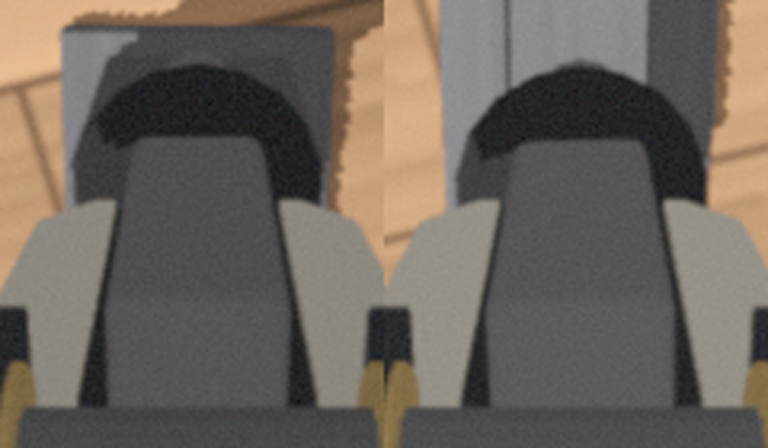

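Emit:
{"api": "carry_out", "payload": {
  "plan": [
    {"travel":[0.004,0,0],"turn":0},
    {"travel":[0.006,0,-0.015],"turn":0},
    {"travel":[0.006,0,-0.035],"turn":0},
    {"travel":[0.006,0,-0.06],"turn":0},
    {"travel":[0.006,0,-0.065],"turn":0},
    {"travel":[-0.02,0,-0.065],"turn":0},
    {"travel":[-0.045,0,-0.065],"turn":0},
    {"travel":[-0.0673,0,-0.065],"turn":0},
    {"travel":[-0.0673,0,-0.065],"turn":0},
    {"travel":[-0.0673,0,-0.065],"turn":0}
  ],
  "grip_force": 20
}}

```text
time_s: 23.6
tcp_pos: [0.4665, 0.0307, 0.2794]
ee_rot: [[0.968, -0.253, -0.0], [-0.253, -0.968, -0.0], [-0.0, 0.0, -1.0]]
force: [0.1, 0.1, -1.2]
width: 0.0257
```

```bash
python3 look.py w20 180 110 300 230;python3 - <<'E'
from h import *
d=snapshot("top");cv2.imwrite("pics/w20t.png",cv2.resize(d["frame"][160:260,260:360],None,fx=5,fy=5,interpolation=cv2.INTER_CUBIC))
E
```

```text
t 23.6 tcp [0.4665 0.0307 0.2794] Fworld [ 0.1   0.13 -1.15] Ftool [ 0.06 -0.15  1.15] Mtool [ 0.035  0.018 -0.044] w 0.0257 az -14.64 q7 -2.14
```

View pics/w20.png

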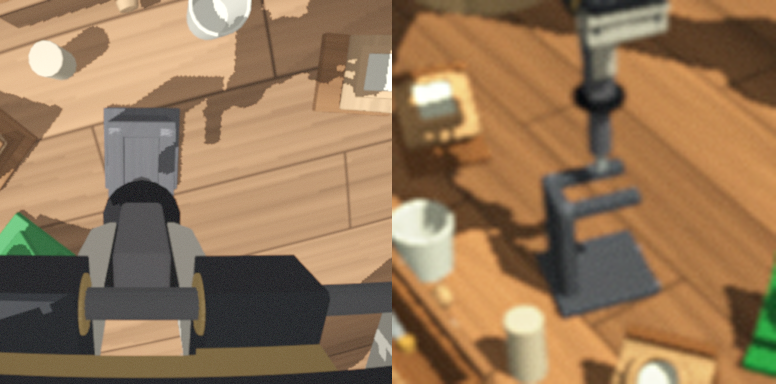

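View pics/w20t.png

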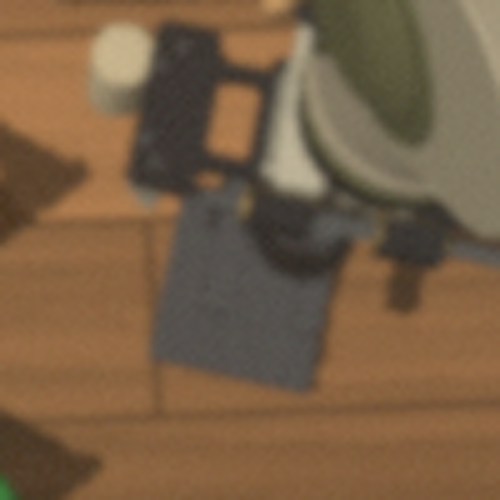

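Emit:
{"api": "carry_out", "payload": {
  "plan": [
    {"travel":[0,0,0.03],"turn":0},
    {"travel":[0,0,0.055],"turn":0},
    {"travel":[0,0,0.075],"turn":0},
    {"travel":[0,0,0.09],"turn":0},
    {"travel":[0,0,0.1],"turn":0},
    {"travel":[0,0,0.103],"turn":0},
    {"travel":[0,0,0.103],"turn":0}
  ]
}}

```text
time_s: 24.45
tcp_pos: [0.467, 0.0307, 0.1767]
ee_rot: [[0.967, -0.253, -0.0], [-0.253, -0.967, -0.0], [-0.0, 0.0, -1.0]]
force: [-0.0, -0.4, -1.5]
width: 0.0257
```

```bash
python3 look.py w21 200 120 290 210
```

```text
t 24.45 tcp [0.467  0.0307 0.1767] Fworld [-0.03 -0.38 -1.5 ] Ftool [0.07 0.38 1.5 ] Mtool [ 0.086 -0.008 -0.019] w 0.0257 az -14.66 q7 -2.23
```

View pics/w21.png

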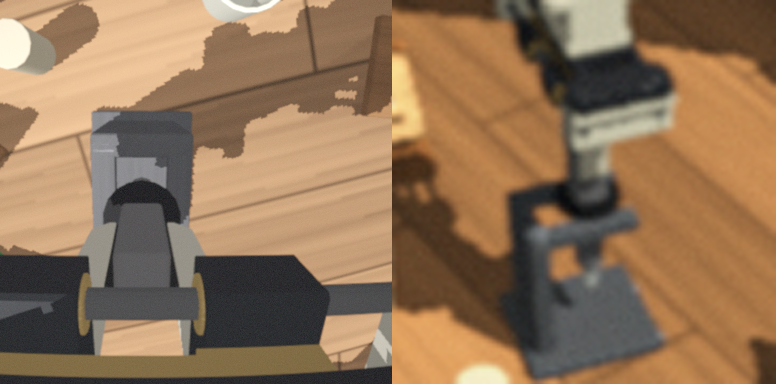

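Still carrying the weight, and nearly seated. I'll lower gently with a light grip and watch the force.

Emit:
{"api": "carry_out", "payload": {
  "plan": [
    {"travel":[0,0,0.001],"turn":0},
    {"travel":[0,0,0.002],"turn":0},
    {"travel":[0,0,0.003],"turn":0},
    {"travel":[0,0,0.004],"turn":0},
    {"travel":[0,0,0.004],"turn":0}
  ],
  "grip_force": 8
}}

```text
time_s: 25.05
tcp_pos: [0.4677, 0.0306, 0.1738]
ee_rot: [[0.967, -0.253, 0.003], [-0.253, -0.967, -0.0], [0.003, -0.001, -1.0]]
force: [0.6, -1.7, 8.4]
width: 0.026
```

```bash
python3 f.py | cut -c1-90
```

```text
t 25.05 tcp [0.4677 0.0306 0.1738] Ft [ 0.99  1.47 -8.42] axial 7.47 lat -4.03 tip(rest, u
```

Emit:
{"api": "carry_out", "payload": {
  "plan": [
    {"travel":[0,0,-0.0008],"turn":0},
    {"travel":[0,0,-0.0008],"turn":0},
    {"travel":[0,0,-0.0008],"turn":0},
    {"travel":[0,0,-0.0008],"turn":0}
  ],
  "grip_force": 3
}}

```text
time_s: 25.45
tcp_pos: [0.4666, 0.0307, 0.1737]
ee_rot: [[0.967, -0.253, 0.0], [-0.253, -0.967, -0.0], [0.0, 0.0, -1.0]]
force: [-0.0, -0.2, 3.5]
width: 0.0262
```

```bash
python3 look.py w22 200 120 290 210
```

```text
t 25.45 tcp [0.4666 0.0307 0.1737] Fworld [-0.01 -0.17  3.46] Ftool [ 0.03  0.17 -3.46] Mtool [-0.077 -0.167 -0.049] w 0.0262 az -14.66 q7 -2.24
```

View pics/w22.png

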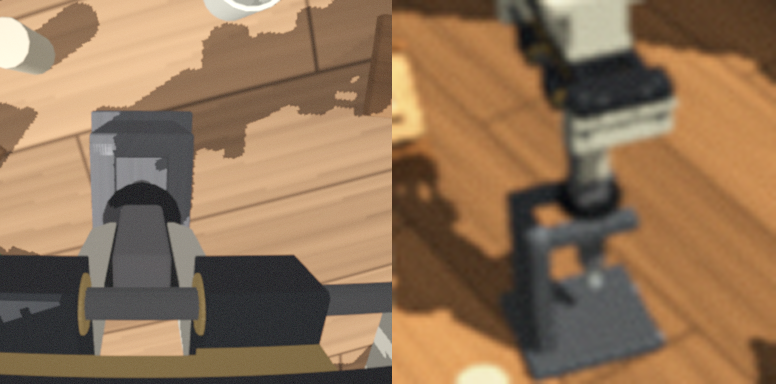

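Emit:
{"api": "carry_out", "payload": {
  "plan": [
    {"travel":[0,0,0],"turn":0},
    {"travel":[0,0,0],"turn":0},
    {"travel":[0,0,0],"turn":0},
    {"travel":[0,0,0],"turn":0},
    {"travel":[0,0,0],"turn":0}
  ],
  "gripper": 0.4
}}

```text
time_s: 26.05
tcp_pos: [0.4665, 0.0307, 0.1735]
ee_rot: [[0.967, -0.253, -0.0], [-0.253, -0.967, 0.0], [-0.0, 0.0, -1.0]]
force: [0.1, -0.8, 0.2]
width: 0.0374
```

Emit:
{"api": "carry_out", "payload": {
  "plan": [
    {"travel":[0,0,0],"turn":0},
    {"travel":[0,0,0],"turn":0},
    {"travel":[0,0,0],"turn":0},
    {"travel":[0,0,0],"turn":0},
    {"travel":[0,0,0],"turn":0},
    {"travel":[0,0,0],"turn":0}
  ],
  "gripper": 0.9
}}

```text
time_s: 26.65
tcp_pos: [0.4666, 0.0307, 0.1736]
ee_rot: [[0.967, -0.253, -0.0], [-0.253, -0.967, -0.0], [-0.0, 0.0, -1.0]]
force: [-0.1, -0.8, 0.9]
width: 0.0804
```

```bash
python3 look.py w23 200 120 290 210
```

```text
t 26.65 tcp [0.4666 0.0307 0.1736] Fworld [-0.14 -0.77  0.93] Ftool [ 0.06  0.78 -0.93] Mtool [ 0.041 -0.014  0.047] w 0.0804 az -14.66 q7 -2.24
```

View pics/w23.png

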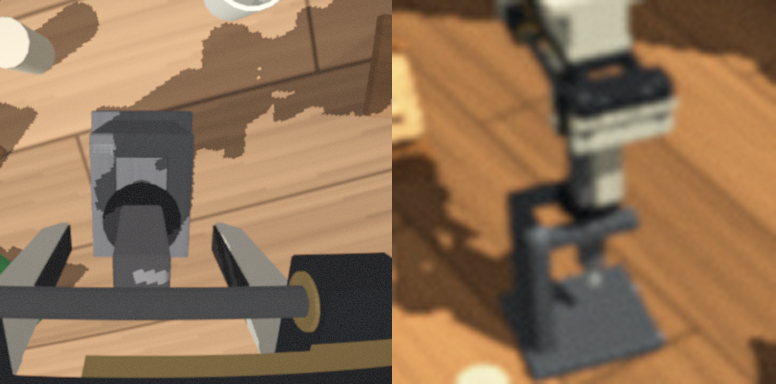

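Released: the wand hangs upright in the fork, with its collar at (142,215), central as before. I'll raise the arm clear.

Emit:
{"api": "carry_out", "payload": {
  "plan": [
    {"travel":[0,0,-0.01],"turn":0},
    {"travel":[0,0,-0.03],"turn":0},
    {"travel":[0,0,-0.06],"turn":0},
    {"travel":[0,0,-0.1],"turn":0},
    {"travel":[0,0,-0.14],"turn":0},
    {"travel":[0,0,-0.167],"turn":0},
    {"travel":[0,0,-0.167],"turn":0},
    {"travel":[0,0,-0.167],"turn":0},
    {"travel":[0,0,-0.167],"turn":0}
  ]
}}

```text
time_s: 27.65
tcp_pos: [0.4659, 0.0306, 0.3398]
ee_rot: [[0.967, -0.253, -0.002], [-0.253, -0.967, -0.0], [-0.001, 0.001, -1.0]]
force: [-0.3, -0.5, -0.4]
width: 0.0838
```

```bash
python3 look.py w24 190 110 290 210
python3 - <<'E'
import cv2,pickle
cv2.imwrite("pics/w24f.png",pickle.load(open("w24.pkl","rb"))[2]["frame"])
E
```

```text
t 27.65 tcp [0.4659 0.0306 0.3398] Fworld [-0.28 -0.46 -0.39] Ftool [-0.15  0.51  0.39] Mtool [ 0.054 -0.011  0.009] w 0.0838 az -14.65 q7 -2.1
```

View pics/w24.png

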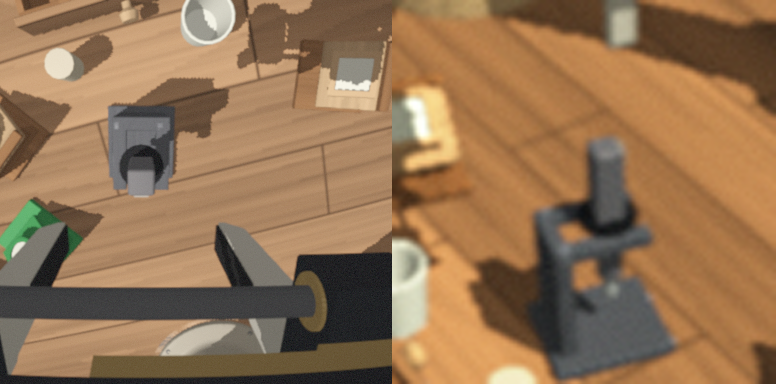

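View pics/w24f.png

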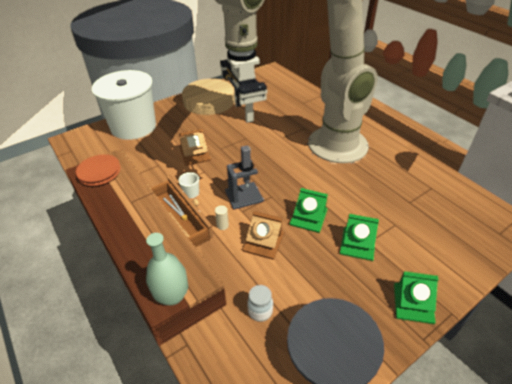

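```bash
python3 -c "
from plant import ctrl
print(ctrl.hand_in())"
```

```text
the job is handed in; nothing more can be done
None
```

The wand pressed the tile in the round window, held there for about 2.8 s, and is back in its dock. I handed the job in at about 28 s; no verdict was reported.

**How it was done:** The moves only turn the tool about its own axis. So I took the wand upright from the fork and tilted it about 35° in lightly closed jaws by leaning its stem on the dock post. I then gripped it at 50 N. After the press I set it upright again against the back of the post and lowered it into the fork.

**The press:**
- **Depth:** The tile was about 10 mm below the rim. Travel after first contact was about 5 mm.
- **Force:** It read about 5.5–6 N along the wand, which fits the nose being half-way in. The tool point stayed still to 0.2 mm.
- **Sideways force:** This crept up to about 1.5 N during the hold.

**Less certain:** Tilt estimates were 34.6° and 35.8° (each ±2°), but the top camera alone gave 39.6° ± 4°. The direction of slope agreed to about 1°. Estimates of how well the nose was centred across the slope differed by up to 2 mm between the views.

**Last checks:** The final pictures show the wand hanging upright by its collar in the fork, the jaws open and the arm clear, and everything else where it was. Setting it down briefly pressed about 8–10 N on the fork.

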